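Load the rinse rack and set its spray arm

ROBOT

A 6-joint arm with a two-finger parallel gripper is mounted at the origin on the work surface. World frame = base frame: x ahead of the robot, y to its left, z up, the work surface at z = 0. Lengths are in m, angles in rad, forces in N, time in s.
With the tool pointing down it reaches from about 0.3 to 0.75 m from the base axis. Payload 8.5 kg.
Tool frame: the origin (TCP) lies at the very end of the fingers, on their centre line; the grasp point (between the pads) lies 19 mm behind it; z points along the fingers, y is the line along which they close (so a half turn about z gives the same grasp; the last joint's range is limited). The gripper opens to 85 mm and grips with 20 to 120 N. Pads are 22 mm wide; open, the fingers measure 114 mm over their backs; the gripper's body (76 mm by 85 mm) begins 54 mm behind the grasp point. The pads swing forward as they close: fully open they stand 13 mm farther back than shut.
Start: joints at [1.025, 0.381, 1.297, -0, 1.464, -0.215], TCP at [0.179, 0.52, 0.231] pointing down, gripper open.
Joint ranges: [-3.11, 3.11], [-0.89, 2.33], [0.22, 2.48], [-1.42, 4.56], [0.17, 2.85], [-2.88, 2.88]. Speed limits (rad/s): [2.39, 2.39, 3.14, 3.14, 3.14, 3.14].

INTERFACE

Orientations are given as a unit quaternion [x, y, z, w].
In Python, from bench import r gives the robot as it stands.
- The arm moves only by the tool jog_arm, never from a script. Its argument "increments" is a list of rows, each an object with "slide": the shift along the tool's x, y, z scaled (see below), a list of three; "twist": the turn, a rotation vector about the tool's x, y, z scaled (see below), a list of three; "fingers": the closure, from -1 (fully open) to 1 (shut). In form: [{"slide": [dx, dy, dz], "twist": [ax, ay, az], "fingers": fingers}, ...]. A call has 1 to 12 rows; each row shifts and turns the commanded pose from where the row before left it, along the tool's axes as they then stand; what a row does not reach is not made up. The controller multiplies each number of a shift by 0.04 m and each number of a turn by 0.12 rad. A row lasts 1/8 s, in which the tool goes at most 62.5 mm and 10.7 degrees, less where a joint would pass 70% of its speed; a pose out of reach is approached as far as the arm can. A call with a number of a shift or a turn outside -1 to 1 is refused whole. A call with a gripper value outside its range is refused whole. The fingers move at their own pace and stop on an object; "squeeze" is the grip in N (left out, the last holds). Time passes only in rows, so rows that do not move let the fingers close. It gives the time, the measured TCP pose, the force, the opening and the grip force at its end, in the units of the state.
- r.sense(): the state, without advancing time (a new reading comes with each control period).
- r.snapshot(name): name is "scene" or "top" or "wrist"; returns (picture, depth): 384x512x3 uint8, red, green, blue; 384x512 float32, m along the optical axis (not along the pixel's ray), 0 where there is no reading.
- r.get_calibration(name): a dict with "fx", "fy", "cx", "cy" (pixels), "camera_from_world" (4x4, takes a point from world to camera coordinates); the wrist camera has in their place "tool_from_camera" (4x4, takes a point from camera to tool coordinates, whose origin is the TCP and whose axes are the flange's). Camera axes: x right, y up, looking along -z (the intrinsics and any distortion apply to the point x, -y, -z); pixel columns grow to the right and rows downward; lengths in m; the calibration is good to about 2 mm. The wrist camera is an equidistant fisheye: a pixel r from the principal point sees the ray r / f radians off the axis. A picture is of the moment at which its call begins: read the wrist's pose just before it. get_calibration takes no time and is no camera call.
- r.job_done(): hands the job in; it is judged then, once.
The state is a dict: "t": time; "joints": joint angles; "qvel": joint speeds; "effort": joint torques, N m; "position": TCP position; "ee_rot": TCP orientation; "wrist_force": force on the tool from outside, world axes, zero at the start; "wrist_torque": the same for the moment, N m; "grip_width": finger opening in m; "grip_force": force on a finger pad.
Only numpy, scipy, OpenCV 4.12 (cv2) and the standard library are available. Lean on these libraries where they do the work, as an engineer would, in place of code of your own. Each camera call takes 0.05 s, during which the arm holds its last target. There are 200 camera calls.

TASK

Load the rinse rack beside the packing bench: first throw its lever into the one-pip notch nearest the robot, so that the spray arm swings clear, and leave it there while you load. Lay every spatula, brush and scraper on the table flat in a tray compartment of its own, head in the wide end, and stand every small sealed can upright on the narrow raised rail. Then throw the lever into the middle, two-pip notch and let go; leave the jar, cup, bottle, spoon and open can as they are.

Things in the scene. Friction and masses are not known exactly. Their poses are not given: they have to be found in the camera images.
- rack: Fixed rinse rack: white moulded tray 186 (x) by 232 mm (y), floor 10 mm and wall tops 20 mm above the table, three compartments side by side along y; on its +y side a grey lever housing (150 x 66 mm, 100 mm high), behind it the spray mast. Origin: under the tray's centre, on the table; x points from the narrow (handle) end to the wide (head) end, y to the lever
- lever (a joint): Lever angle about the rack's y through lever_pivot, rad: 0 upright, positive leans to rack +x. Sprung detents hold it in three notches: -0.5 (one pip, leaning to the robot; spray arm parked behind the tray), 0 (two pips, the middle; arm slantwise over the tray), +0.5 (three pips, leaning away; arm along the tray's lever side). Stops at +/-0.56. About 5 N at the knob moves it
- lever_knob (a point): Centre of the black ball knob, 34 mm across, at the end of the lever, 170 mm from the pivot; the lever is a steel rod 12 mm thick. The knob is 200 mm above the table when upright
- lever_pivot (a point): Point on the lever's hinge axis, 30 mm above the table, inside the housing
- spray_arm (a joint): Turn of the level spray arm about its mast, rad; geared to the lever (-1.57 times its angle). Pipe 200 mm long, 14 mm thick, axis 131 mm above the table, nozzles down to 109 mm; mast 140 mm along +x and 100 mm along +y from the rack's origin. At 0 it points slantwise to rack -x, -y over the tray; parked (+0.785) it points to -y behind the tray
- rail_top (a point): Middle of the top face of the narrow drip rail: a fixed steel bar on two posts, 230 mm long along its x, only 30 mm wide, its top 60 mm above the table (bar 14 mm thick, underside 46 mm up). Room for three cans in a row
- bay1 (a point): Centre of the floor of tray compartment 1 (72 mm pitch, 1 is at the -y side, 3 next to the lever), 10 mm above the table, axes as the rack's. Compartment 166 mm long inside: 36 mm wide for x below +8 mm (handle end), 56 mm wide beyond (head end); walls 10 mm high above its floor
- bay2 (a point): Centre of the floor of tray compartment 2 (72 mm pitch, 1 is at the -y side, 3 next to the lever), 10 mm above the table, axes as the rack's. Compartment 166 mm long inside: 36 mm wide for x below +8 mm (handle end), 56 mm wide beyond (head end); walls 10 mm high above its floor
- bay3 (a point): Centre of the floor of tray compartment 3 (72 mm pitch, 1 is at the -y side, 3 next to the lever), 10 mm above the table, axes as the rack's. Compartment 166 mm long inside: 36 mm wide for x below +8 mm (handle end), 56 mm wide beyond (head end); walls 10 mm high above its floor
- spatula: Loose, 150 mm long along its own x, flat spatula; grey handle 22 mm wide and 24 mm high, from x = -75 to +18 mm. Head: flat steel blade 57 mm long, 40 mm wide, 5 mm thick. Origin: centre of its underside; +x points from handle to head, z up as it lies flat. 0.12 kg; balances near x = -5 mm, so grip the handle there or a little behind; may be absent
- spatula_head (a point): Point in the spatula's head, 55 mm ahead of the origin, 4 mm above its underside
- brush: Loose, 150 mm long along its own x, scrubbing brush; grey handle 22 mm wide and 24 mm high, from x = -75 to +18 mm. Head: block 45 mm long, 42 mm wide, 24 mm high with brown bristles underneath. Origin: centre of its underside; +x points from handle to head, z up as it lies flat. 0.12 kg; balances near x = -5 mm, so grip the handle there or a little behind; may be absent
- brush_head (a point): Point in the brush's head, 55 mm ahead of the origin, 4 mm above its underside
- scraper: Loose, 150 mm long along its own x, T-shaped scraper; grey handle 22 mm wide and 24 mm high, from x = -75 to +18 mm. Head: steel cross bar 46 mm wide, 14 mm square at the far end, on a slim stem. Origin: centre of its underside; +x points from handle to head, z up as it lies flat. 0.12 kg; balances near x = -5 mm, so grip the handle there or a little behind; may be absent
- scraper_head (a point): Point in the scraper's head, 55 mm ahead of the origin, 4 mm above its underside
- can1: Sealed can, plain metal, 56 mm across, 40 mm high, 0.15 kg, starts standing. Origin: centre of its underside, z up. May be absent
- can2: Sealed can, plain metal, 56 mm across, 40 mm high, 0.15 kg, starts standing. Origin: centre of its underside, z up. May be absent
- can3: Sealed can, plain metal, 56 mm across, 40 mm high, 0.15 kg, starts standing. Origin: centre of its underside, z up. May be absent
- jar: Bystander: closed glass jar, 58 mm across, 85 mm high. Origin: centre of its underside
- cup: Bystander: empty steel cup, 68 mm across, 60 mm high. Origin: centre of its underside
- open_can: Bystander: empty can without lid, wider than the sealed cans: 86 mm across, 32 mm high. Origin: centre of its underside
- bottle: Bystander: white bottle, 68 mm across, 190 mm high. Origin: centre of its underside
- spoon: Bystander: steel spoon, 200 mm long, lying
There are look-alikes about, which are no part of the job. Leave any purple or red look-alike of the can1 alone.

How it is judged:
By the outcome, as a careful person would: the job done as asked, in the order asked, and still so for the second after the job is handed in, with the robot touching nothing.
Of spatula, brush, scraper, can1, can2, can3 only 4 to 6 are there at a start; the rules pass over those that are not, and their reading is None.
At some moment in a run one of spatula, brush, scraper may be knocked a few centimetres aside while the robot is not near it.
It also fails if it takes over 208 s, if anything falls off the work surface, if the arm or the gripper's body presses on something with over 40 N, if the wrist force passes 120 N, or if a joint passes its speed limit or range.

## Working session

There is one attempt and no reset: what is moved stays moved. The work goes in short steps, Python scripts to look and compute and a tool call to move; the robot and the scene stay as the last step left them, time stands still between calls to the robot, and variables do not carry over. Pictures are saved under pics/ and viewed, at most 14 in all, crops included, and the job is handed in when it is done.

Besides the shell and the picture viewer there is one more tool, called after "Emit:" as name(argument=value, ...) on one line, values as JSON. jog_arm: Moves the arm, as the interface text tells. Its arguments: {"type":"object","properties":{"increments":{"type":"array","items":{"type":"object","properties":{"slide":{"type":"array","items":{"type":"number","minimum":-1,"maximum":1}},"twist":{"type":"array","items":{"type":"number","minimum":-1,"maximum":1}},"fingers":{"type":"number"}}}},"squeeze":{"type":"number"}},"required":["increments"]}

```bash
mkdir -p pics; ls
python3 - <<'E'
from bench import r
import cv2,numpy as np
np.set_printoptions(precision=4,suppress=True)
s=r.sense();print(s)
for n in("scene","top"):
    p,d=r.snapshot(n);cv2.imwrite(f"pics/{n}0.png",cv2.resize(p[:,:,::-1],(800,600),interpolation=cv2.INTER_CUBIC));np.savez(f"{n}0.npz",p=p,d=d)
    c=r.get_calibration(n);print(n,c)
print(r.get_calibration("wrist"))
E
```

```text
pics
{'t': 0.0, 'joints': array([ 1.0247,  0.3812,  1.2983, -0.    ,  1.4636, -0.2153]), 'qvel': array([-0.001 , -0.0017, -0.0014, -0.0015, -0.0017,  0.0015]), 'effort': array([  0.0008, -44.8467, -23.1279,  -0.0002,   0.0048,  -0.    ]), 'position': array([0.1785, 0.5199, 0.2307]), 'ee_rot': array([ 0.1647,  0.9864, -0.0007, -0.0003]), 'wrist_force': array([-0.8026,  0.4986,  0.3721]), 'wrist_torque': array([ 0.0241,  0.0284, -0.0288]), 'grip_force': 0.0, 'grip_width': 0.08519454510689228}
scene {'fx': 493.40530768367745, 'fy': 493.40530768367745, 'cx': 258.40728707599607, 'cy': 185.32959524317565, 'camera_from_world': array([[ 0.8558,  0.5172,  0.0139, -0.4663],
       [-0.3876,  0.6231,  0.6794,  0.1582],
       [ 0.3427, -0.5868,  0.7337, -2.1519],
       [ 0.    ,  0.    ,  0.    ,  1.    ]])}
top {'fx': 469.0475354959926, 'fy': 469.0475354959926, 'cx': 254.3773723567132, 'cy': 188.55945912303324, 'camera_from_world': array([[-0.0137, -0.9999,  0.0041, -0.0244],
       [ 0.9978, -0.0134,  0.0652, -0.5713],
       [-0.0652,  0.005 ,  0.9979, -1.7802],
       [ 0.    ,  0.    ,  0.    ,  1.    ]])}
{'fx': 297.3186396354542, 'fy': 297.3186396354542, 'cx': 258.7485441625864, 'cy': 193.11879595211212, 'tool_from_camera': array([[ 0.0003,  0.9509,  0.3096,  0.0801],
       [ 1.    , -0.0004,  0.0004, -0.0001],
       [ 0.0005,  0.3096, -0.9509, -0.1418],
       [ 0.    ,  0.    ,  0.    ,  1.    ]])}
```

View pics/scene0.png

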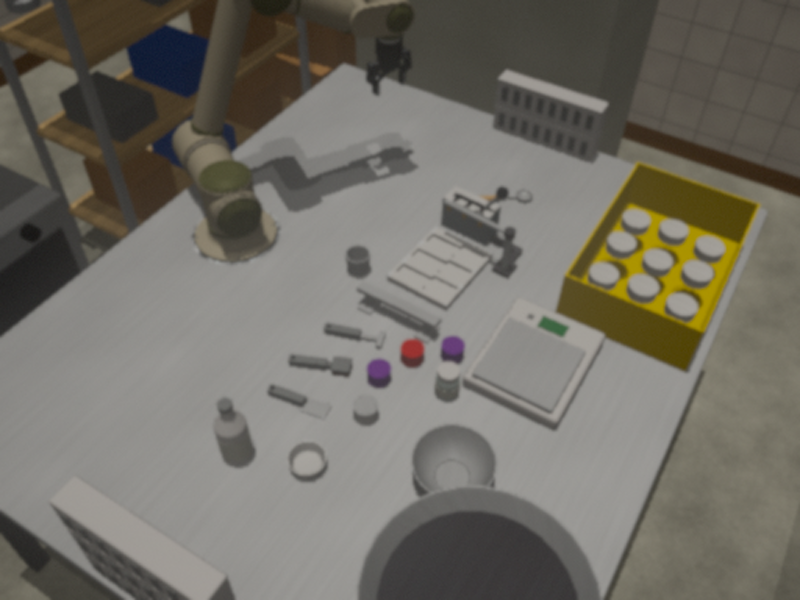

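View pics/top0.png

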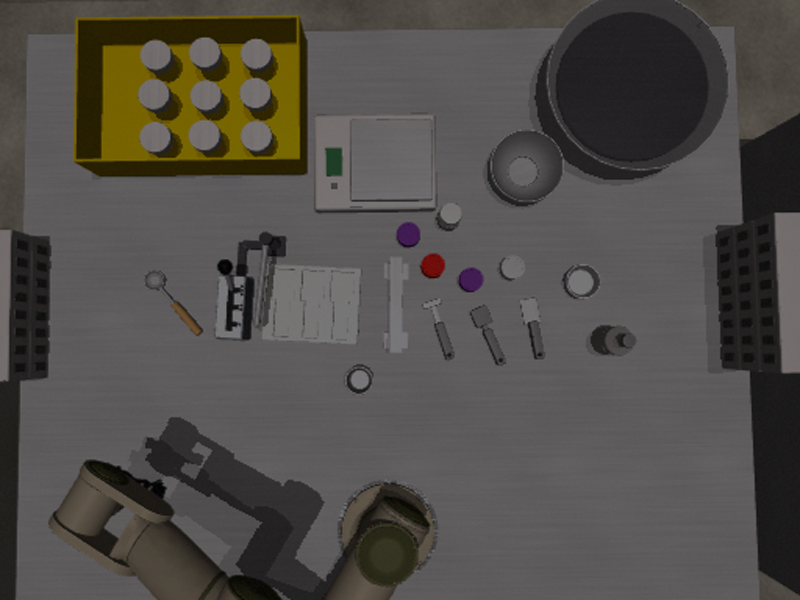

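The top view shows the tools at (440,330) scraper, (488,335) brush, (532,330) spatula. The tray is at (312,303), the lever knob at (225,267), leaning away, and the rail at (396,305).

Plain round things: (512,267) is small with a closed top. (581,281) is wide and open. (450,215) is tall, so the jar. (359,378) is hollow, so the cup. (408,234), (471,280) and (432,265) are purple or red look-alikes. Next I measure all of them and confirm on a crop.

```bash
cat > h.py <<'E'
import numpy as np,cv2
from scipy.spatial.transform import Rotation as R
np.set_printoptions(precision=4,suppress=True)
def world(d,c):
    v,u=np.mgrid[:d.shape[0],:d.shape[1]]
    X=np.stack([(u-c['cx'])/c['fx']*d,-(v-c['cy'])/c['fy']*d,-d,np.ones_like(d)],-1)
    W=X@np.linalg.inv(c['camera_from_world']).T
    W=W[...,:3];W[d==0]=np.nan
    return W
E
python3 - <<'E'
from bench import r
from h import *
z=np.load('top0.npz');W=world(z['d'],r.get_calibration('top'));p=z['p']
k=384/600
sub=W[int(230*k):int(390*k),int(140*k):int(640*k)]
tab=sub[...,2];print('table z',np.nanmedian(W[int(400*k):int(450*k),int(450*k):int(640*k),2]))
m=((W[...,2]>0.009)&(W[...,0]<0.75)&(W[...,0]>0.3)&(W[...,1]<0.7)&(W[...,1]>-0.7)).astype(np.uint8)
n,l,st,ce=cv2.connectedComponentsWithStats(m)
for i in range(1,n):
    if st[i,4]<25: continue
    P=W[l==i];q=P[:,:2]
    (c,sz,a)=cv2.minAreaRect(q.astype(np.float32)*1000)
    ev,V=np.linalg.eigh(np.cov(q.T))
    print((ce[i]/k).round(),st[i,4],'mean',P.mean(0),'zmax',np.percentile(P[:,2],95),'rect',np.round(c),np.round(sz),round(a,1),'axis',V[:,1],'rgb',p[l==i].mean(0).round())
crop=p[int(190*k):int(400*k),int(130*k):int(640*k)]
cv2.imwrite('pics/topc.png',np.clip(cv2.resize(crop[:,:,::-1],(800,int(800*crop.shape[0]/crop.shape[1])),interpolation=cv2.INTER_CUBIC).astype(float)*1.7,0,255).astype(np.uint8))
E
```

```text
table z 0.0001146408706752533
[449. 223.] 88 mean [ 0.7403 -0.1586  0.0629] zmax 0.0894161547871083 rect [ 740. -161.] [18. 50.] 1.8 axis [-0.0086  1.    ] rgb [76. 75. 74.]
[408. 234.] 197 mean [ 0.7185 -0.0591  0.0396] zmax 0.04957515363223797 rect [720. -60.] [58. 62.] 8.7 axis [-0.7803 -0.6255] rgb [63. 30. 78.]
[284. 299.] 3888 mean [0.5629 0.2397 0.0478] zmax 0.13970934305768457 rect [590. 224.] [333. 263.] 85.9 axis [0.1355 0.9908] rgb [93. 92. 92.]
[433. 265.] 191 mean [ 0.6414 -0.1184  0.0401] zmax 0.04904033743231018 rect [ 642. -120.] [62. 56.] 90.0 axis [-0.8747  0.4847] rgb [107.  17.  15.]
[512. 267.] 196 mean [ 0.6337 -0.3116  0.0399] zmax 0.04817708611534022 rect [ 635. -312.] [56. 55.] 3.0 axis [-0.6646  0.7472] rgb [106. 102. 104.]
[395. 304.] 513 mean [ 0.5455 -0.0267  0.0589] zmax 0.06740470257999243 rect [547. -26.] [ 39. 230.] 89.2 axis [-0.9995  0.0316] rgb [115. 112. 115.]
[585. 280.] 188 mean [ 0.6012 -0.4929  0.0246] zmax 0.03794752826404462 rect [ 599. -485.] [83. 84.] 9.8 axis [-0.9084 -0.4181] rgb [76. 74. 74.]
[471. 279.] 191 mean [ 0.6051 -0.2106  0.039
[... 417 characters left out ...]
5229 0.4869 0.0182] zmax 0.02649822945041822 rect [525. 489.] [108.  21.] 37.7 axis [-0.7631 -0.6463] rgb [92. 69. 43.]
[488. 331.] 293 mean [ 0.4775 -0.2507  0.0231] zmax 0.03148481391983244 rect [ 470. -260.] [148.  48.] 25.6 axis [-0.9229 -0.385 ] rgb [71. 69. 69.]
[536. 339.] 162 mean [ 0.4588 -0.3681  0.0229] zmax 0.03125461211266362 rect [ 460. -366.] [99. 35.] 5.6 axis [-0.9882 -0.1534] rgb [64. 63. 63.]
[613. 340.] 420 mean [ 0.4527 -0.5274  0.1187] zmax 0.19172575563015973 rect [ 453. -538.] [69. 64.] 3.2 axis [-0.9962  0.0877] rgb [57. 54. 54.]
[358. 381.] 160 mean [0.3627 0.0657 0.0396] zmax 0.06331796968570863 rect [366.  64.] [65. 65.] 79.2 axis [0.5214 0.8533] rgb [69. 67. 69.]
```

View pics/topc.png

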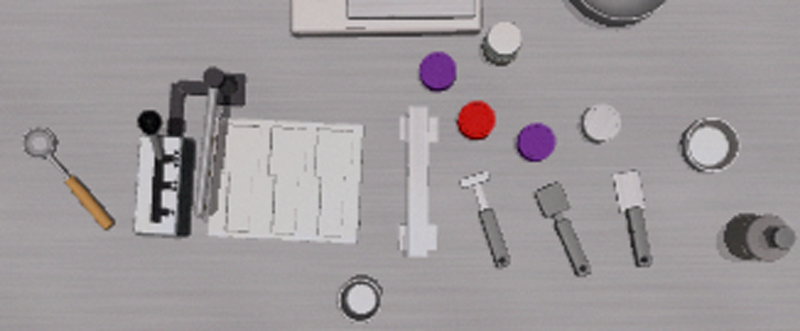

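Crop: (600,122) is the plain, low, closed disc, so it is the one sealed can. (503,40) is the tall jar and (710,145) the wide open can; the purple and red ones are excluded. So there are four items. Next I fit the rack, rail, knob and tool axes.

```bash
cat >> h.py <<'E'
def rect(P):
    c,s,a=cv2.minAreaRect(P[:,:2].astype(np.float32)*1000)
    if s[0]<s[1]: s=s[::-1];a-=90
    a=(a+90)%180-90
    return np.round(c,1),np.round(s,1),round(a,2)
def tools(r,ys=(-0.133,-0.26,-0.366)):
    p,d=r.snapshot('top');W=world(d,r.get_calibration('top'))
    m=((W[...,2]>0.014)&(W[...,2]<0.04)&(W[...,0]<.56)&(W[...,0]>.37)&(W[...,1]<-.06)&(W[...,1]>-.47)).astype(np.uint8)
    n,l,st,ce=cv2.connectedComponentsWithStats(m)
    for i in range(1,n):
        if st[i,4]>40: print(st[i,4],rect(W[l==i]))
E
python3 - <<'E'
from bench import r
from h import *
z=np.load('top0.npz');W=world(z['d'],r.get_calibration('top'))
def sel(x0,x1,y0,y1,z0,z1):
    P=W.reshape(-1,3);x,y,h=P.T
    with np.errstate(all='ignore'): return P[(x>x0)&(x<x1)&(y>y0)&(y<y1)&(h>z0)&(h<z1)]
print('tray',rect(sel(.35,.72,.03,.32,.006,.03)))
print('rail',rect(sel(.38,.72,-.1,.03,.052,.07)))
print('housing',rect(sel(.35,.72,.3,.5,.085,.112)))
K=sel(.35,.75,.25,.5,.15,.25);print('knob',len(K),rect(K),K.mean(0),K[:,2].max())
A=sel(.35,.75,.2,.35,.115,.145);print('arm',len(A),rect(A),A.mean(0))
tools(r)
# scene cross-check
z=np.load('scene0.npz');W=world(z['d'],r.get_calibration('scene'))
print('tray',rect(sel(.35,.72,.03,.25,.013,.03)))
print('rail',rect(sel(.38,.72,-.1,.03,.052,.07)))
print('can',rect(sel(.58,.69,-.37,-.26,.034,.05)))
K=sel(.35,.75,.25,.5,.15,.25);print('knob',len(K),rect(K),K.mean(0),K[:,2].max())
E
```

```text
tray (array([535.2, 175. ]), array([369.1, 289.7]), 0.06)
rail (array([569.6, -27.2]), array([275.3,  30. ]), -1.27)
housing (array([543.9, 360. ]), array([149.5,  68.3]), -3.52)
knob 88 (array([662.6, 314.2]), array([135.4,  30.2]), -49.37) [0.6324 0.3473 0.1828] 0.19992788234476122
arm 247 (array([603.4, 278.4]), array([220. ,  27.5]), -4.72) [0.6061 0.2803 0.1372]
165 (array([ 482.3, -138.5]), array([142.2,  28.5]), 12.48)
276 (array([ 469.3, -257.6]), array([147.7,  42.3]), 25.74)
147 (array([ 456.8, -369.4]), array([92.7, 24.1]), 8.74)
tray (array([531.7, 147.4]), array([373.2, 210.5]), 4.06)
rail (array([546.2, -30.8]), array([233.1,  37.7]), -1.25)
can (array([ 634.1, -316.1]), array([55.8, 54.6]), -3.65)
knob 58 (array([627.5, 344.8]), array([37.4, 25.5]), -1.55) [0.63   0.3457 0.1794] 0.19541258479338341
```

Run:
```python
from bench import r
from h import *
for n in('top','scene'):
    z=np.load(n+'0.npz');W=world(z['d'],r.get_calibration(n));rgb=z['p'].astype(int)
    print(n)
    def sel(x0,x1,y0,y1,z0,z1,big=1,it=0):
        x,y,h=np.moveaxis(W,-1,0)
        with np.errstate(all='ignore'): m=((x>x0)&(x<x1)&(y>y0)&(y<y1)&(h>z0)&(h<z1)).astype(np.uint8)
        if it: m=cv2.morphologyEx(m,cv2.MORPH_OPEN,np.ones((it,it)))
        _,l,st,_=cv2.connectedComponentsWithStats(m);return W[l==1+st[1:,4].argmax()]
    for nm,b in dict(tray=(.40,.68,.03,.33,.006,.03),rail=(.40,.69,-.1,.03,.05,.075),housing=(.4,.68,.3,.5,.085,.115)).items():
        for it in(0,3):
            P=sel(*b,it=it);print(nm,it,len(P),rect(P),P.mean(0))
    K=sel(.58,.665,.3,.4,.15,.25);print('knob',len(K),rect(K),K.mean(0),K[:,2].max())
    # ball fit radius 17
    from scipy.optimize import least_squares
    f=least_squares(lambda c:np.linalg.norm(K-c,axis=1)-.017,K.mean(0)-[0,0,.01],loss='soft_l1',f_scale=.002);print('ball',f.x)
    H=sel(.58,.74,.2,.33,.1,.3);print('mastmax',H[:,2].max(),H[H[:,2].argmax()])
```

```text
top
tray 0 2735 (array([552.6, 178. ]), array([248.5, 208.5]), 83.99) [0.5519 0.1807 0.0161]
tray 3 2350 (array([551.1, 181.1]), array([234.5, 191.1]), 86.29) [0.5476 0.1833 0.0167]
rail 0 493 (array([546.9, -26.7]), array([229.8,  30. ]), -1.33) [ 0.5457 -0.0268  0.0607]
rail 3 489 (array([546.9, -26.7]), array([229.8,  30. ]), -1.33) [ 0.5459 -0.0269  0.0607]
housing 0 735 (array([543.9, 360. ]), array([149.5,  68.3]), -3.52) [0.5414 0.3577 0.1026]
housing 3 727 (array([543.9, 360. ]), array([149.4,  68.2]), -3.47) [0.5412 0.358  0.1027]
knob 82 (array([628.9, 353.6]), array([31.7, 30.1]), -48.61) [0.6277 0.353  0.1851] 0.19992788234476122
ball [0.6302 0.3557 0.1767]
mastmax 0.1531529516270056 [0.6859 0.2639 0.1532]
scene
tray 0 1735 (array([546.9, 174.4]), array([267.8, 201.9]), 87.03) [0.5504 0.1711 0.0154]
tray 3 1522 (array([547.5, 177.7]), array([246.1, 198.6]), 85.57) [0.5492 0.1708 0.0161]
rail 0 428 (array([546.2, -30.8]), array([233.1,  37.7]), -1.25) [ 0.5486 -0.0324  0.0586]
rail 3 405 (array([546.2, -30.8]), array([233.2,  37.1]), -1.74) [ 0.5488 -0.0318  0.0589]
housing 0 351 (array([542.3, 358.3]), array([154.6,  72.5]), -2.91) [0.5466 0.3551 0.1013]
housing 3 333 (array([542.4, 357.9]), array([153.6,  68.4]), -5.62) [0.5452 0.3547 0.1016]
knob 58 (array([627.5, 344.8]), array([37.4, 25.5]), -1.55) [0.63   0.3457 0.1794] 0.19541258479338341
ball [0.6286 0.3518 0.1734]
mastmax 0.14691551348892107 [0.7003 0.2658 0.1469]
```

```bash
cat >> h.py <<'E'
def need(r,x,y,z,yaw):
    """units of slide (tool axes AFTER the twist) and twist z to reach TCP x,y,z with tool y at yaw deg from world y"""
    s=r.sense();Rm=R.from_quat(s['ee_rot']).as_matrix()
    a=np.radians(yaw);T=np.array([[-np.cos(a),-np.sin(a),0],[-np.sin(a),np.cos(a),0],[0,0,-1]]).T
    tw=R.from_matrix(Rm.T@T).as_rotvec()/.12
    print('twist',tw,'slide',T.T@(np.array([x,y,z])-s['position'])/.04,'slide now-axes',Rm.T@(np.array([x,y,z])-s['position'])/.04,'t',s['t'],s['position'],'F',s['wrist_force'],'w',s['grip_width'])
E
python3 - <<'E'
from bench import r
from h import *
need(r,.629,.354,.235,-3.6)
E
```

```text
twist [-0.0085 -0.0032 -2.233 ] slide [-11.5002  -3.4344  -0.1035] slide now-axes [-11.9991  -0.2672  -0.1061] t 0.15 [0.1785 0.52   0.2309] F [ 0.4338  0.3949 -0.5534] w 0.08510531209085213
```

Emit:
jog_arm(increments=[{"twist": [0, 0, -0.75], "slide": [0, 0, 0], "fingers": -1}, {"twist": [0, 0, -0.75], "slide": [0, 0, 0], "fingers": -1}, {"twist": [0, 0, -0.73], "slide": [0, 0, 0], "fingers": -1}, {"slide": [-1, -0.3, 0]}, {"slide": [-1, -0.3, 0]}, {"slide": [-1, -0.3, 0]}, {"slide": [-1, -0.3, 0]}, {"slide": [-1, -0.3, 0]}, {"slide": [-1, -0.3, 0]}, {"slide": [-1, -0.3, 0]}, {"slide": [-1, -0.3, 0]}, {"slide": [0, 0, 0]}])

```text
schema error: expected keys slide, twist, fingers
```

Run:
```python
from bench import r
from h import *
need(r,.629,.354,.235,-3.6)
```

```text
twist [-0.0085 -0.0032 -2.233 ] slide [-11.5002  -3.4344  -0.1035] slide now-axes [-11.9991  -0.2672  -0.1061] t 0.15 [0.1785 0.52   0.2309] F [ 0.4338  0.3949 -0.5534] w 0.08510531209085213
```

Emit:
jog_arm(increments=[{"twist": [0, 0, -0.75], "slide": [0, 0, 0], "fingers": -1}, {"twist": [0, 0, -0.75], "slide": [0, 0, 0], "fingers": -1}, {"twist": [0, 0, -0.73], "slide": [0, 0, 0], "fingers": -1}, {"slide": [-1, -0.3, 0], "twist": [0, 0, 0], "fingers": -1}, {"slide": [-1, -0.3, 0], "twist": [0, 0, 0], "fingers": -1}, {"slide": [-1, -0.3, 0], "twist": [0, 0, 0], "fingers": -1}, {"slide": [-1, -0.3, 0], "twist": [0, 0, 0], "fingers": -1}, {"slide": [-1, -0.3, 0], "twist": [0, 0, 0], "fingers": -1}, {"slide": [-1, -0.3, 0], "twist": [0, 0, 0], "fingers": -1}, {"slide": [-1, -0.3, 0], "twist": [0, 0, 0], "fingers": -1}, {"slide": [-1, -0.3, 0], "twist": [0, 0, 0], "fingers": -1}, {"slide": [0, 0, 0], "twist": [0, 0, 0], "fingers": -1}])

```text
t: 1.65
position: [0.494, 0.4027, 0.2302]
ee_rot: [0.033, 0.999, -0.0, -0.0]
wrist_force: [-0.0, -0.4, -0.4]
grip_width: 0.0855
grip_force: 0.0
```

Run:
```python
from bench import r
from h import *
need(r,.629,.354,.235,-3.6)
```

```text
twist [-0.0074 -0.0074 -0.0301] slide [-3.4444 -1.0035 -0.1206] slide now-axes [-3.4479 -0.9912 -0.1228] t 1.65 [0.494  0.4027 0.2302] F [-0.0338 -0.371  -0.4236] w 0.0854878283885533
```

Emit:
jog_arm(increments=[{"slide": [-0.9, -0.25, 0], "twist": [0, 0, 0], "fingers": -1}, {"slide": [-0.9, -0.25, 0], "twist": [0, 0, 0], "fingers": -1}, {"slide": [-0.9, -0.25, 0], "twist": [0, 0, 0], "fingers": -1}, {"slide": [-0.75, -0.25, 0], "twist": [0, 0, 0], "fingers": -1}, {"slide": [0, 0, 0.5], "twist": [0, 0, 0], "fingers": -1}, {"slide": [0, 0, 0.5], "twist": [0, 0, 0], "fingers": -1}, {"slide": [0, 0, 0.4], "twist": [0, 0, 0], "fingers": -1}, {"slide": [0, 0, 0.35], "twist": [0, 0, 0], "fingers": -1}, {"slide": [0, 0, 0], "twist": [0, 0, 0], "fingers": -1}])

```text
t: 2.78
position: [0.6266, 0.3556, 0.1602]
ee_rot: [0.031, 1.0, -0.0, -0.001]
wrist_force: [1.0, 0.6, -0.2]
grip_width: 0.0855
grip_force: 0.0
```

Emit:
jog_arm(squeeze=25, increments=[{"slide": [0, 0, 0], "twist": [0, 0, 0], "fingers": 1}, {"slide": [0, 0, 0], "twist": [0, 0, 0], "fingers": 1}, {"slide": [0, 0, 0], "twist": [0, 0, 0], "fingers": 1}, {"slide": [0, 0, 0], "twist": [0, 0, 0], "fingers": 1}, {"slide": [0, 0, 0], "twist": [0, 0, 0], "fingers": 1}, {"slide": [0, 0, 0], "twist": [0, 0, 0], "fingers": 1}])

```text
t: 3.52
position: [0.6276, 0.355, 0.1619]
ee_rot: [0.032, 0.999, -0.0, 0.001]
wrist_force: [2.2, -5.0, 3.6]
grip_width: 0.0325
grip_force: 24.9
```

Run:
```python
from bench import r
from h import *
need(r,.629,.354,.16,-3.6)
```

```text
twist [-0.004   0.0107 -0.0072] slide [-0.0371 -0.0226  0.0465] slide now-axes [-0.0371 -0.0225  0.0465] t 3.525 [0.6276 0.355  0.1619] F [ 2.197  -5.0067  3.602 ] w 0.032481448553050025
```

Emit:
jog_arm(increments=[{"slide": [0.38, 0, -0.18], "twist": [0, 0, 0], "fingers": 1}, {"slide": [0.4, 0, -0.15], "twist": [0, 0, 0], "fingers": 1}, {"slide": [0.41, 0, -0.1], "twist": [0, 0, 0], "fingers": 1}, {"slide": [0.42, 0, -0.06], "twist": [0, 0, 0], "fingers": 1}, {"slide": [0.43, 0, -0.02], "twist": [0, 0, 0], "fingers": 1}, {"slide": [0.43, 0, 0.02], "twist": [0, 0, 0], "fingers": 1}, {"slide": [0.42, 0, 0.06], "twist": [0, 0, 0], "fingers": 1}, {"slide": [0.41, 0, 0.1], "twist": [0, 0, 0], "fingers": 1}, {"slide": [0.4, 0, 0.15], "twist": [0, 0, 0], "fingers": 1}, {"slide": [0.46, 0, 0.22], "twist": [0, 0, 0], "fingers": 1}, {"slide": [0, 0, 0], "twist": [0, 0, 0], "fingers": 1}])

```text
t: 4.9
position: [0.4582, 0.3656, 0.1596]
ee_rot: [0.031, 1.0, -0.001, -0.002]
wrist_force: [-5.6, -7.8, 8.0]
grip_width: 0.0321
grip_force: 25.4
```

Emit:
jog_arm(increments=[{"slide": [0, 0, 0], "twist": [0, 0, 0], "fingers": -1}, {"slide": [0, 0, 0], "twist": [0, 0, 0], "fingers": -1}, {"slide": [0, 0, 0], "twist": [0, 0, 0], "fingers": -1}, {"slide": [0, 0, 0], "twist": [0, 0, 0], "fingers": -1}, {"slide": [0, 0, -1], "twist": [0, 0, 0], "fingers": -1}, {"slide": [0, 0, -1], "twist": [0, 0, 0], "fingers": -1}, {"slide": [0, -1, -1], "twist": [0, 0, 0], "fingers": -1}, {"slide": [0, -1, -1], "twist": [0, 0, 0], "fingers": -1}, {"slide": [0, -1, -0.5], "twist": [0, 0, 0], "fingers": -1}, {"slide": [0, -1, 0], "twist": [0, 0, 0], "fingers": -1}, {"slide": [0, 0, 0], "twist": [0, 0, 0], "fingers": -1}])

```text
t: 6.28
position: [0.451, 0.2046, 0.3402]
ee_rot: [0.033, 0.999, 0.0, 0.0]
wrist_force: [0.3, 0.8, -0.2]
grip_width: 0.0855
grip_force: 0.0
```

Run:
```python
from bench import r
from h import *
p,d=r.snapshot('wrist');cv2.imwrite('pics/w1.png',cv2.resize(p[:,:,::-1],(800,600)))
tools(r)
need(r,.546,-.1,.26,-3.6)
```

```text
286 (array([ 469. , -257.2]), array([148. ,  42.8]), 25.77)
145 (array([ 459.8, -143.7]), array([97.8, 22.2]), 17.7)
142 (array([ 456.9, -369.7]), array([92.5, 23.4]), 9.75)
twist [ 0.0032  0.0003 -0.0088] slide [-2.8504 -7.4965  1.9938] slide now-axes [-2.8582 -7.4942  1.991 ] t 6.375 [0.451  0.2064 0.3398] F [-0.0692  0.8718  0.3611] w 0.0856552048463888
```

View pics/w1.png

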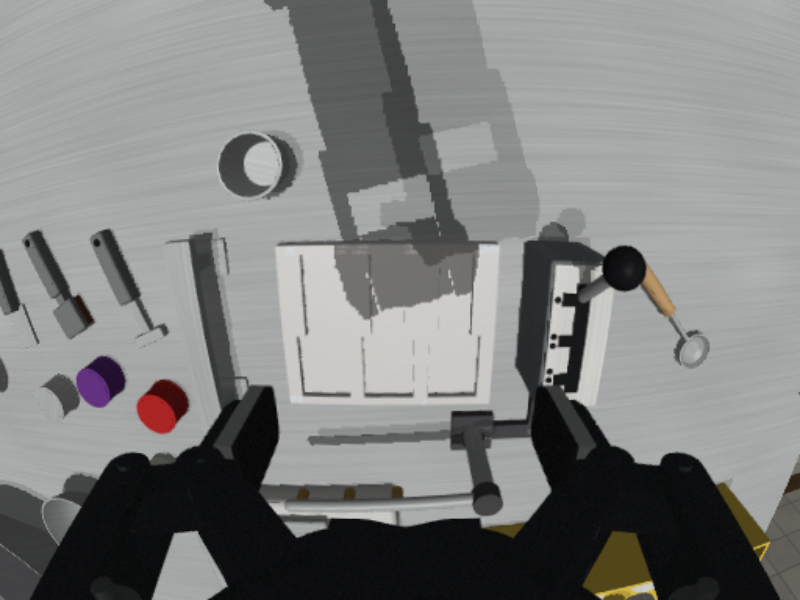

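The lever is in the one-pip notch at (620,268) and the spray arm is parked behind the tray at (380,500). Now a finer fit of the tray and rail from the wrist view.

```bash
cat >> h.py <<'E'
def wristworld(r):
    s=r.sense();p,d=r.snapshot('wrist');c=r.get_calibration('wrist')
    v,u=np.mgrid[:384,:512];x=(u-c['cx'])/c['fx'];y=(v-c['cy'])/c['fy'];t=np.hypot(x,y)+1e-9
    k=np.tan(np.clip(t,0,1.3))/t
    X=np.stack([x*k*d,-y*k*d,-d,np.ones_like(d)],-1)@c['tool_from_camera'].T
    W=X[...,:3]@R.from_quat(s['ee_rot']).as_matrix().T+s['position'];W[d==0]=np.nan
    return p,W
def comp(W,x0,x1,y0,y1,z0,z1,extra=None,it=0):
    x,y,h=np.moveaxis(W,-1,0)
    with np.errstate(all='ignore'): m=((x>x0)&(x<x1)&(y>y0)&(y<y1)&(h>z0)&(h<z1)).astype(np.uint8)
    if extra is not None:m&=extra.astype(np.uint8)
    if it: m=cv2.morphologyEx(m,cv2.MORPH_OPEN,np.ones((it,it)))
    _,l,st,_=cv2.connectedComponentsWithStats(m);return W[l==1+st[1:,4].argmax()]
E
python3 - <<'E'
from bench import r
from h import *
p,W=wristworld(r)
print('table',np.nanmedian(W[180:220,150:170,2]))
for z0 in(.006,.008,.014):
    for it in(0,3):
        P=comp(W,.4,.7,.03,.32,z0,.03,it=it);print('tray',z0,it,len(P),rect(P),P[:,2].mean())
P=comp(W,.4,.7,-.1,.03,.05,.075,it=0);print('rail',rect(P),P[:,2].mean())
K=comp(W,.4,.52,.3,.42,.15,.22);print('knob',rect(K),K.mean(0))
E
```

```text
table -0.0009168839322119537
tray 0.006 0 14102 (array([551.5, 179. ]), array([234. , 187.9]), 86.35) 0.01404844476353803
tray 0.006 3 14094 (array([551.5, 179. ]), array([234. , 187.9]), 86.35) 0.014046545305127365
tray 0.008 0 13274 (array([551.5, 179. ]), array([234. , 187.9]), 86.35) 0.014452405557870886
tray 0.008 3 12155 (array([551.5, 179. ]), array([234. , 187.9]), 86.35) 0.014935329522180803
tray 0.014 0 7057 (array([551.5, 179. ]), array([234. , 187.9]), 86.35) 0.018966729179417743
tray 0.014 3 7005 (array([551.5, 179. ]), array([234. , 187.9]), 86.35) 0.018987344633536067
rail (array([544.5, -27.1]), array([229.8,  32.6]), -1.26) 0.058373800448944003
knob (array([454.1, 364.2]), array([33.2, 30.6]), -48.39) [0.4531 0.3607 0.1841]
```

Run:
```python
from bench import r
from h import *
need(r,.46,-.2,.27,17)
```

```text
twist [ 0.0025 -0.0017 -2.9972] slide [ 2.7585 -9.7925  1.74  ] slide now-axes [ -0.865  -10.1373   1.7371] t 6.425 [0.451  0.2068 0.3396] F [ 0.6848 -0.4872  1.0104] w 0.0851305248818558
```

Emit:
jog_arm(increments=[{"slide": [-0.09, -1, 0.17], "twist": [0, 0, 0], "fingers": -1}, {"slide": [-0.09, -1, 0.17], "twist": [0, 0, 0], "fingers": -1}, {"slide": [-0.09, -1, 0.17], "twist": [0, 0, 0], "fingers": -1}, {"slide": [-0.09, -1, 0.17], "twist": [0, 0, 0], "fingers": -1}, {"slide": [-0.09, -1, 0.17], "twist": [0, 0, 0], "fingers": -1}, {"slide": [-0.09, -1, 0.17], "twist": [0, 0, 0], "fingers": -1}, {"slide": [-0.09, -1, 0.17], "twist": [0, 0, 0], "fingers": -1}, {"slide": [-0.09, -1, 0.17], "twist": [0, 0, 0], "fingers": -1}, {"slide": [-0.09, -1, 0.17], "twist": [0, 0, 0], "fingers": -1}, {"slide": [-0.09, -1, 0.17], "twist": [0, 0, 0], "fingers": -1}, {"slide": [0, 0, 0], "twist": [0, 0, -1], "fingers": -1}, {"slide": [0, 0, 0], "twist": [0, 0, -1], "fingers": -1}])

```text
t: 7.92
position: [0.4623, -0.1949, 0.2711]
ee_rot: [-0.091, 0.996, 0.0, -0.0]
wrist_force: [-0.9, 0.0, 0.1]
grip_width: 0.0854
grip_force: 0.0
```

Emit:
jog_arm(increments=[{"slide": [0, 0, 0], "twist": [0, 0, -1], "fingers": -1}, {"slide": [0, 0, 0], "twist": [0, 0, 0], "fingers": -1}])

```text
t: 8.18
position: [0.4622, -0.1945, 0.2714]
ee_rot: [-0.148, 0.989, 0.0, -0.0]
wrist_force: [-0.6, 0.7, 0.5]
grip_width: 0.0855
grip_force: 0.0
```

```bash
cat >> h.py <<'E'
HANDLE={}
def wtools(r,zoff=0.001):
    p,W=wristworld(r);x,y,h=np.moveaxis(W,-1,0)
    with np.errstate(all='ignore'): m=((h>.003)&(h<.035)&(x>.36)&(x<.57)&(y<-.06)&(y>-.46)).astype(np.uint8)
    m=cv2.morphologyEx(m,cv2.MORPH_OPEN,np.ones((2,2)))
    n,l,st,_=cv2.connectedComponentsWithStats(m)
    for i in range(1,n):
        if st[i,4]<300: continue
        P=W[l==i];H=P[P[:,2]>.016]
        # handle only: within 93 mm of robot-side end along main axis
        c,s,a=rect(H);a=np.radians(a);
        for _ in range(3):
            ax=np.array([np.cos(a),np.sin(a)]);t=H[:,:2]@ax;t0=np.percentile(t,.5)
            G=H[(t<t0+.088)];c,s,a2=rect(G);a=np.radians(a2)
        T=P[:,:2]@ax;tail,tip=T.min(),T.max();nrm=np.array([-ax[1],ax[0]]);cn=np.array(c)/1000@nrm
        o=(tail+.075)*ax+cn*nrm;o2=(tip-.075)*ax+cn*nrm
        print(st[i,4],'yaw',a2,'handle',c,s,'len',tip-tail,'origin by tail',o,'by tip',o2,'zmax',np.percentile(H[:,2],90))
    return p
E
python3 - <<'E'
from bench import r
from h import *
p=wtools(r);cv2.imwrite('pics/w2.png',cv2.resize(p[:,:,::-1],(800,600)))
need(r,.46,-.2,.27,17)
E
```

```text
1971 yaw 8.98 handle [ 454.9 -369. ] [88.4 20.5] len nan origin by tail [nan nan] by tip [nan nan] zmax 0.02390189919142316
2256 yaw 22.86 handle [ 439.9 -266.4] [89.5 21.4] len nan origin by tail [nan nan] by tip [nan nan] zmax 0.024080345287873357
1670 yaw 18.13 handle [ 455.5 -145.8] [88.  22.3] len nan origin by tail [nan nan] by tip [nan nan] zmax 0.023994628846941563
twist [ 0.0035 -0.0013 -0.0098] slide [ 0.0906 -0.1135  0.0362] slide now-axes [ 0.0905 -0.1136  0.0362] t 8.225 [ 0.4621 -0.1946  0.2714] F [ 0.2059 -1.1241  0.325 ] w 0.08552562086649748
```

View pics/w2.png

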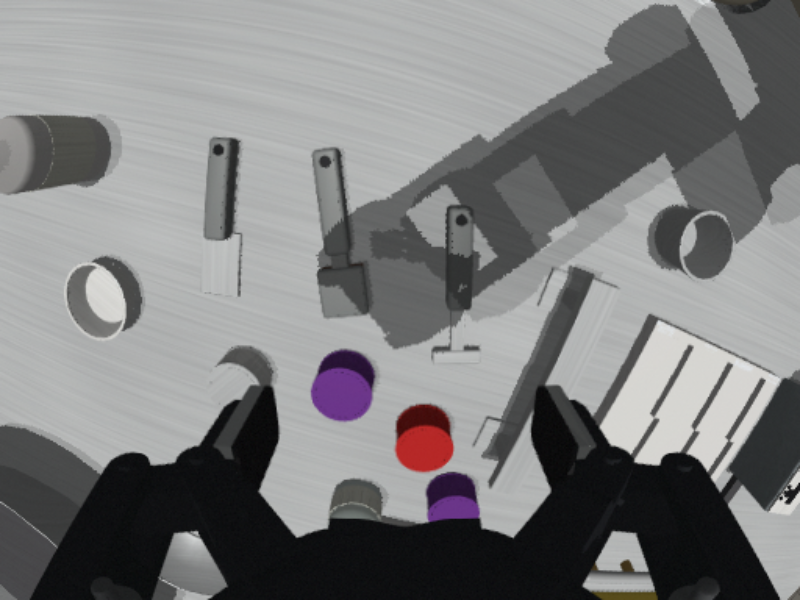

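The wrist view shows the scraper at (460,260), the brush at (340,230) and the spatula at (222,215), all lying free. I'll grip the scraper with the TCP 12 mm up, because the fingers don't fit inside the slot.

Run:
```python
from bench import r
from h import *
tools(r)
need(r,.475,-.1394,.0125,18.1)
```

```text
82 (array([ 481.8, -136.8]), array([71.1, 21.6]), 17.76)
128 (array([ 457.3, -369.9]), array([91.9, 23. ]), 8.8)
twist [ 0.0026 -0.0011 -0.1714] slide [-0.7377  1.213   6.4757] slide now-axes [-0.7134  1.226   6.476 ] t 8.275 [ 0.462  -0.1947  0.2715] F [-0.4504 -0.1029  0.2842] w 0.08530659345753798
```

Emit:
jog_arm(squeeze=60, increments=[{"slide": [-0.36, 0.6, 0.8], "twist": [0, 0, -0.17], "fingers": -1}, {"slide": [-0.37, 0.61, 0.8], "twist": [0, 0, 0], "fingers": -1}, {"slide": [0, 0, 1], "twist": [0, 0, 0], "fingers": -1}, {"slide": [0, 0, 1], "twist": [0, 0, 0], "fingers": -1}, {"slide": [0, 0, 1], "twist": [0, 0, 0], "fingers": -1}, {"slide": [0, 0, 0.8], "twist": [0, 0, 0], "fingers": -1}, {"slide": [0, 0, 0.6], "twist": [0, 0, 0], "fingers": -1}, {"slide": [0, 0, 0.4], "twist": [0, 0, 0], "fingers": -1}, {"slide": [0, 0, 0], "twist": [0, 0, 0], "fingers": -1}])

```text
t: 9.4
position: [0.4746, -0.1398, 0.0149]
ee_rot: [-0.157, 0.988, 0.001, -0.001]
wrist_force: [-0.3, 0.2, -0.4]
grip_width: 0.0854
grip_force: 0.0
```

Run:
```python
from bench import r
from h import *
need(r,.475,-.1394,.0125,18.1)
```

```text
twist [ 0.0131 -0.0116  0.0009] slide [-0.0125  0.006   0.0603] slide now-axes [-0.0126  0.0059  0.0603] t 9.4 [ 0.4746 -0.1398  0.0149] F [-0.2607  0.2034 -0.4195] w 0.08542824814594477
```

Emit:
jog_arm(increments=[{"slide": [0, 0, 0.06], "twist": [0, 0, 0], "fingers": 1}, {"slide": [0, 0, 0], "twist": [0, 0, 0], "fingers": 1}, {"slide": [0, 0, 0], "twist": [0, 0, 0], "fingers": 1}, {"slide": [0, 0, 0], "twist": [0, 0, 0], "fingers": 1}, {"slide": [0, 0, 0], "twist": [0, 0, 0], "fingers": 1}, {"slide": [0, 0, 0], "twist": [0, 0, 0], "fingers": 1}, {"slide": [0, 0, -0.3], "twist": [0, 0, 0], "fingers": 1}, {"slide": [0, 0, -0.7], "twist": [0, 0, 0], "fingers": 1}, {"slide": [0, 0, -1], "twist": [0, 0, 0], "fingers": 1}, {"slide": [0, 0, -1], "twist": [0, 0, 0], "fingers": 1}, {"slide": [0, 0, -1], "twist": [0, 0, 0], "fingers": 1}, {"slide": [0, 0, 0], "twist": [0, 0, 0], "fingers": 1}])

```text
t: 10.9
position: [0.4757, -0.1406, 0.1765]
ee_rot: [-0.158, 0.987, -0.002, 0.002]
wrist_force: [0.3, 1.5, -1.7]
grip_width: 0.0205
grip_force: 58.9
```

Run:
```python
from bench import r
from h import *
p,_=r.snapshot('wrist');cv2.imwrite('pics/w3.png',p[:,:,::-1])
need(r,.5461,.2515,.10,-3.65)
```

```text
twist [-0.0129  0.0168  3.1745] slide [-1.1524  9.8858  1.8638] slide now-axes [-4.7421  8.7522  1.8552] t 10.95 [ 0.4749 -0.1402  0.1746] F [-0.895   1.1569 -1.5727] w 0.01993023325369951
```

View pics/w3.png

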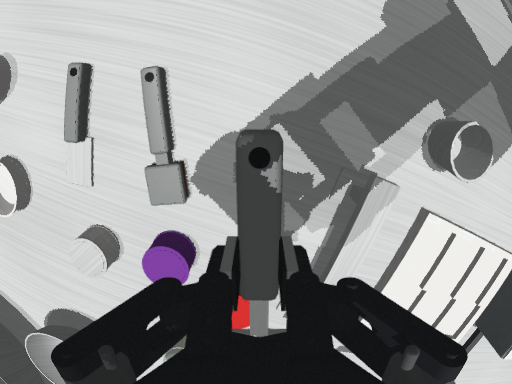

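Emit:
jog_arm(increments=[{"slide": [0, 0, 0], "twist": [0, 0, 0.8], "fingers": 1}, {"slide": [0, 0, 0], "twist": [0, 0, 0.8], "fingers": 1}, {"slide": [0, 0, 0], "twist": [0, 0, 0.8], "fingers": 1}, {"slide": [0, 0, 0], "twist": [0, 0, 0.77], "fingers": 1}, {"slide": [-0.12, 0.95, 0], "twist": [0, 0, 0], "fingers": 1}, {"slide": [-0.12, 0.95, 0], "twist": [0, 0, 0], "fingers": 1}, {"slide": [-0.12, 0.95, 0], "twist": [0, 0, 0], "fingers": 1}, {"slide": [-0.12, 0.95, 0], "twist": [0, 0, 0], "fingers": 1}, {"slide": [-0.12, 0.95, 0], "twist": [0, 0, 0], "fingers": 1}, {"slide": [-0.12, 0.95, 0], "twist": [0, 0, 0], "fingers": 1}, {"slide": [-0.12, 0.95, 0], "twist": [0, 0, 0], "fingers": 1}, {"slide": [-0.12, 0.95, 0], "twist": [0, 0, 0], "fingers": 1}])

```text
t: 12.45
position: [0.5318, 0.162, 0.172]
ee_rot: [0.032, 0.999, -0.0, -0.001]
wrist_force: [-0.2, 0.4, -1.3]
grip_width: 0.0202
grip_force: 59.0
```

Emit:
jog_arm(increments=[{"slide": [-0.12, 0.95, 0], "twist": [0, 0, 0], "fingers": 1}, {"slide": [-0.1, 0.95, 0], "twist": [0, 0, 0], "fingers": 1}, {"slide": [0, 0.3, 0.5], "twist": [0, 0, 0], "fingers": 1}, {"slide": [0, 0, 0.8], "twist": [0, 0, 0], "fingers": 1}, {"slide": [0, 0, 0.5], "twist": [0, 0, 0], "fingers": 1}, {"slide": [0, 0, 0], "twist": [0, 0, 0], "fingers": 1}])

```text
t: 13.2
position: [0.5453, 0.2477, 0.0989]
ee_rot: [0.032, 0.999, -0.001, -0.003]
wrist_force: [1.1, -0.2, -0.7]
grip_width: 0.0203
grip_force: 59.0
```

Run:
```python
from bench import r
from h import *
need(r,.5461,.2515,.0235,-3.65)
```

```text
twist [-0.0137 -0.045   0.0038] slide [-0.0137  0.0951  1.8849] slide now-axes [-0.0239  0.0982  1.8847] t 13.2 [0.5453 0.2477 0.0989] F [ 1.0833 -0.1644 -0.6779] w 0.020328745265230815
```

Emit:
jog_arm(increments=[{"slide": [0, 0.1, 0.4], "twist": [0, 0, 0], "fingers": 1}, {"slide": [0, 0, 0.5], "twist": [0, 0, 0], "fingers": 1}, {"slide": [0, 0, 0.4], "twist": [0, 0, 0], "fingers": 1}, {"slide": [0, 0, 0.3], "twist": [0, 0, 0], "fingers": 1}, {"slide": [0, 0, 0.2], "twist": [0, 0, 0], "fingers": 1}, {"slide": [0, 0, 0], "twist": [0, 0, 0], "fingers": 1}])

```text
t: 13.95
position: [0.5469, 0.252, 0.029]
ee_rot: [0.032, 0.999, -0.0, -0.0]
wrist_force: [0.8, -0.2, -0.0]
grip_width: 0.0202
grip_force: 59.0
```

Run:
```python
from bench import r
from h import *
p,W=wristworld(r);cv2.imwrite('pics/w4.png',p[:,:,::-1])
need(r,.5461,.2515,.0235,-3.65)
```

```text
twist [0.0006 0.0029 0.0039] slide [ 0.0247 -0.0162  0.1497] slide now-axes [ 0.0248 -0.0162  0.1497] t 14.0 [0.5471 0.2521 0.0295] F [ 0.298  -0.4666 -1.1651] w 0.01996637535508925
```

View pics/w4.png

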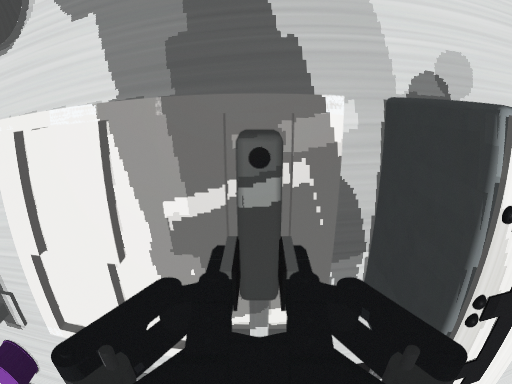

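The handle is centred between the slot walls (225 and 293). Lower and release.

Emit:
jog_arm(increments=[{"slide": [0, 0, 0.08], "twist": [0, 0, 0], "fingers": 1}, {"slide": [0, 0, 0.06], "twist": [0, 0, 0], "fingers": 1}, {"slide": [0, 0, 0], "twist": [0, 0, 0], "fingers": 1}, {"slide": [0, 0, 0], "twist": [0, 0, 0], "fingers": 0}, {"slide": [0, 0, 0], "twist": [0, 0, 0], "fingers": 0}, {"slide": [0, 0, 0], "twist": [0, 0, 0], "fingers": 0}, {"slide": [0, 0, -0.4], "twist": [0, 0, 0], "fingers": 0}, {"slide": [0, 0, -1], "twist": [0, 0, 0], "fingers": 0}, {"slide": [0, 0, -1], "twist": [0, 0, 0], "fingers": -1}, {"slide": [0, 0, -1], "twist": [0, 0, 0], "fingers": -1}, {"slide": [0, 0, -1], "twist": [0, 0, 0], "fingers": -1}, {"slide": [0, 0, 0], "twist": [0, 0, 0], "fingers": -1}])

```text
t: 15.5
position: [0.548, 0.2524, 0.2042]
ee_rot: [0.032, 0.999, 0.001, 0.004]
wrist_force: [0.9, -0.2, -1.7]
grip_width: 0.0853
grip_force: 0.0
```

Run:
```python
from bench import r
from h import *
p,W=wristworld(r);cv2.imwrite('pics/w5.png',p[:,:,::-1])
P=comp(W,.45,.66,.225,.28,.024,.05);print(rect(P),P[:,2].mean(),np.percentile(P[:,2],95))
tools(r)
need(r,.44,-.24,.22,20)
```

```text
(array([528.1, 253.2]), array([91.6, 21.8]), -4.14) 0.03268396005968717 0.03419897607297542
283 (array([ 468.5, -255.1]), array([148.9,  41.6]), 22.6)
147 (array([ 456.9, -369.6]), array([92.4, 23.6]), 9.13)
twist [ 0.0003  0.0057 -3.4354] slide [  6.7136 -10.6459  -0.4931] slide now-axes [  1.8853 -12.4439  -0.4965] t 15.6 [0.5467 0.252  0.2003] F [ 0.0392 -0.1465 -0.2155] w 0.08542091693094855
```

Run:
```python
from bench import r
from h import *
need(r,.4588,-.2585,.0125,22.7)
```

```text
twist [ 0.0002  0.0057 -3.8281] slide [  6.9525 -10.9259   4.6944] slide now-axes [  1.3904 -12.8767   4.6913] t 15.6 [0.5467 0.252  0.2003] F [ 0.0392 -0.1465 -0.2155] w 0.08542091693094855
```

Emit:
jog_arm(increments=[{"slide": [0.11, -1, 0], "twist": [0, 0, 0], "fingers": -1}, {"slide": [0.11, -1, 0], "twist": [0, 0, 0], "fingers": -1}, {"slide": [0.11, -1, 0], "twist": [0, 0, 0], "fingers": -1}, {"slide": [0.11, -1, 0], "twist": [0, 0, 0], "fingers": -1}, {"slide": [0.11, -1, 0], "twist": [0, 0, 0], "fingers": -1}, {"slide": [0.11, -1, 0], "twist": [0, 0, 0], "fingers": -1}, {"slide": [0.11, -1, 0], "twist": [0, 0, 0], "fingers": -1}, {"slide": [0.11, -1, 0], "twist": [0, 0, 0], "fingers": -1}, {"slide": [0.11, -1, 0], "twist": [0, 0, 0], "fingers": -1}, {"slide": [0.11, -1, 0], "twist": [0, 0, 0], "fingers": -1}, {"slide": [0.11, -1, 0], "twist": [0, 0, 0], "fingers": -1}, {"slide": [0.11, -1, 0], "twist": [0, 0, 0], "fingers": -1}])

```text
t: 17.1
position: [0.4631, -0.2246, 0.1988]
ee_rot: [0.032, 0.999, 0.001, -0.001]
wrist_force: [-0.6, 0.1, -0.6]
grip_width: 0.0854
grip_force: 0.0
```

Emit:
jog_arm(increments=[{"slide": [0.1, -0.85, 0], "twist": [0, 0, 0], "fingers": -1}, {"slide": [0, 0, 0], "twist": [0, 0, -0.96], "fingers": -1}, {"slide": [0, 0, 0], "twist": [0, 0, -0.96], "fingers": -1}, {"slide": [0, 0, 0], "twist": [0, 0, -0.96], "fingers": -1}, {"slide": [0, 0, 0], "twist": [0, 0, -0.95], "fingers": -1}, {"slide": [0, 0, 0], "twist": [0, 0, 0], "fingers": -1}])

```text
t: 17.85
position: [0.4574, -0.257, 0.1989]
ee_rot: [-0.196, 0.981, 0.001, -0.001]
wrist_force: [-0.3, -0.1, 0.2]
grip_width: 0.0853
grip_force: 0.0
```

Run:
```python
from bench import r
from h import *
wtools(r)
need(r,.4588,-.2585,.0125,22.7)
```

```text
2893 yaw 8.39 handle [ 454.2 -369.7] [88.4 21.5] len nan origin by tail [nan nan] by tip [nan nan] zmax 0.0239896751748361
3075 yaw 22.96 handle [ 439.8 -267.3] [88.9 20.5] len nan origin by tail [nan nan] by tip [nan nan] zmax 0.02387346755910036
twist [ 0.0119 -0.0059 -0.0179] slide [-0.0166 -0.0447  4.6644] slide now-axes [-0.02   -0.0513  4.6643] t 17.9 [ 0.4575 -0.2571  0.1991] F [ 0.7929  0.6707 -0.0815] w 0.08524416242456655
```

Emit:
jog_arm(increments=[{"slide": [-0.02, -0.06, 0.9], "twist": [0, 0, 0], "fingers": -1}, {"slide": [0, 0, 1], "twist": [0, 0, 0], "fingers": -1}, {"slide": [0, 0, 1], "twist": [0, 0, 0], "fingers": -1}, {"slide": [0, 0, 0.8], "twist": [0, 0, 0], "fingers": -1}, {"slide": [0, 0, 0.6], "twist": [0, 0, 0], "fingers": -1}, {"slide": [0, 0, 0.36], "twist": [0, 0, 0], "fingers": -1}, {"slide": [0, 0, 0], "twist": [0, 0, 0], "fingers": -1}])

```text
t: 18.77
position: [0.4592, -0.259, 0.0128]
ee_rot: [-0.196, 0.981, 0.001, -0.0]
wrist_force: [-0.5, 0.1, -0.2]
grip_width: 0.0857
grip_force: 0.0
```

Emit:
jog_arm(increments=[{"slide": [0, 0, 0], "twist": [0, 0, 0], "fingers": 1}, {"slide": [0, 0, 0], "twist": [0, 0, 0], "fingers": 1}, {"slide": [0, 0, 0], "twist": [0, 0, 0], "fingers": 1}, {"slide": [0, 0, 0], "twist": [0, 0, 0], "fingers": 1}, {"slide": [0, 0, 0], "twist": [0, 0, 0], "fingers": 1}, {"slide": [0, 0, 0], "twist": [0, 0, 0], "fingers": 1}, {"slide": [0, 0, -0.3], "twist": [0, 0, 0], "fingers": 1}, {"slide": [0, 0, -0.7], "twist": [0, 0, 0], "fingers": 1}, {"slide": [0, 0, -1], "twist": [0, 0, 0], "fingers": 1}, {"slide": [0, 0, -1], "twist": [0, 0, 0], "fingers": 1}, {"slide": [0, 0, -1], "twist": [0, 0, 0], "fingers": 1}, {"slide": [0, 0, 0], "twist": [0, 0, 0], "fingers": 1}])

```text
t: 20.27
position: [0.4603, -0.2599, 0.1766]
ee_rot: [-0.197, 0.98, -0.003, 0.002]
wrist_force: [-0.1, 0.8, -1.4]
grip_width: 0.0205
grip_force: 58.9
```

Run:
```python
from bench import r
from h import *
tools(r)
need(r,.5415,.1796,.0235,-3.65)
```

```text
twist [-0.0159  0.0124  3.8348] slide [-1.346  11.08    3.7761] slide now-axes [-6.1229  9.3379  3.7619] t 20.325 [ 0.4596 -0.2593  0.1745] F [-0.2871  0.6913 -1.8706] w 0.01984821758814762
```

Emit:
jog_arm(increments=[{"slide": [0, 0, 0], "twist": [0, 0, 0.96], "fingers": 1}, {"slide": [0, 0, 0], "twist": [0, 0, 0.96], "fingers": 1}, {"slide": [0, 0, 0], "twist": [0, 0, 0.96], "fingers": 1}, {"slide": [0, 0, 0], "twist": [0, 0, 0.95], "fingers": 1}, {"slide": [-0.12, 0.95, 0], "twist": [0, 0, 0], "fingers": 1}, {"slide": [-0.12, 0.95, 0], "twist": [0, 0, 0], "fingers": 1}, {"slide": [-0.12, 0.95, 0], "twist": [0, 0, 0], "fingers": 1}, {"slide": [-0.12, 0.95, 0], "twist": [0, 0, 0], "fingers": 1}, {"slide": [-0.12, 0.95, 0], "twist": [0, 0, 0], "fingers": 1}, {"slide": [-0.12, 0.95, 0], "twist": [0, 0, 0], "fingers": 1}, {"slide": [-0.12, 0.95, 0], "twist": [0, 0, 0], "fingers": 1}, {"slide": [-0.12, 0.95, 0], "twist": [0, 0, 0], "fingers": 1}])

```text
t: 21.82
position: [0.5164, 0.0431, 0.1721]
ee_rot: [0.032, 0.999, 0.0, -0.001]
wrist_force: [-0.1, -0.4, -1.4]
grip_width: 0.02
grip_force: 59.0
```

Emit:
jog_arm(increments=[{"slide": [-0.1, 0.95, 0], "twist": [0, 0, 0], "fingers": 1}, {"slide": [-0.1, 0.95, 0], "twist": [0, 0, 0], "fingers": 1}, {"slide": [-0.1, 0.95, 0], "twist": [0, 0, 0], "fingers": 1}, {"slide": [0, 0.6, 0.5], "twist": [0, 0, 0], "fingers": 1}, {"slide": [0, 0, 0.8], "twist": [0, 0, 0], "fingers": 1}, {"slide": [0, 0, 0.7], "twist": [0, 0, 0], "fingers": 1}, {"slide": [0, 0, 0], "twist": [0, 0, 0], "fingers": 1}])

```text
t: 22.7
position: [0.5359, 0.1785, 0.0907]
ee_rot: [0.032, 0.999, -0.0, -0.003]
wrist_force: [0.5, 1.2, -1.3]
grip_width: 0.02
grip_force: 59.0
```

Run:
```python
from bench import r
from h import *
need(r,.5415,.1796,.0235,-3.65)
```

```text
twist [-0.0093 -0.0541  0.0044] slide [-0.137   0.0355  1.68  ] slide now-axes [-0.148   0.0373  1.6791] t 22.7 [0.5359 0.1785 0.0907] F [ 0.5247  1.2173 -1.2878] w 0.019964186416982672
```

Emit:
jog_arm(increments=[{"slide": [-0.11, 0.02, 0.4], "twist": [0, 0, 0], "fingers": 1}, {"slide": [0, 0, 0.5], "twist": [0, 0, 0], "fingers": 1}, {"slide": [0, 0, 0.4], "twist": [0, 0, 0], "fingers": 1}, {"slide": [0, 0, 0.2], "twist": [0, 0, 0], "fingers": 1}, {"slide": [0, 0, 0], "twist": [0, 0, 0], "fingers": 1}, {"slide": [0, 0, 0], "twist": [0, 0, 0], "fingers": 1}])

```text
t: 23.45
position: [0.5425, 0.1793, 0.0339]
ee_rot: [0.032, 0.999, 0.0, 0.001]
wrist_force: [0.2, 0.2, -1.0]
grip_width: 0.0204
grip_force: 59.0
```

Run:
```python
from bench import r
from h import *
need(r,.5415,.1796,.0235,-3.65)
```

```text
twist [0.0018 0.0098 0.0039] slide [0.0258 0.0068 0.2605] slide now-axes [0.0261 0.0068 0.2605] t 23.45 [0.5425 0.1793 0.0339] F [ 0.1582  0.2353 -0.9897] w 0.020408357140250005
```

Emit:
jog_arm(increments=[{"slide": [0.02, 0, 0.15], "twist": [0, 0, 0], "fingers": 1}, {"slide": [0, 0, 0.1], "twist": [0, 0, 0], "fingers": 1}, {"slide": [0, 0, 0], "twist": [0, 0, 0], "fingers": 1}, {"slide": [0, 0, 0], "twist": [0, 0, 0], "fingers": 0}, {"slide": [0, 0, 0], "twist": [0, 0, 0], "fingers": 0}, {"slide": [0, 0, 0], "twist": [0, 0, 0], "fingers": 0}, {"slide": [0, 0, -0.4], "twist": [0, 0, 0], "fingers": 0}, {"slide": [0, 0, -1], "twist": [0, 0, 0], "fingers": 0}, {"slide": [0, 0, -1], "twist": [0, 0, 0], "fingers": -1}, {"slide": [0, 0, -1], "twist": [0, 0, 0], "fingers": -1}, {"slide": [0, 0, -1], "twist": [0, 0, 0], "fingers": -1}, {"slide": [0, 0, 0], "twist": [0, 0, 0], "fingers": -1}])

```text
t: 24.95
position: [0.5424, 0.1795, 0.2035]
ee_rot: [0.032, 0.999, 0.001, 0.004]
wrist_force: [0.7, -0.8, -1.1]
grip_width: 0.0851
grip_force: 0.0
```

Run:
```python
from bench import r
from h import *
p,W=wristworld(r)
P=comp(W,.45,.66,.15,.21,.026,.05);print(rect(P),P[:,2].mean(),np.percentile(P[:,2],95))
tools(r)
need(r,.475,-.3658,.0125,8.8)
```

```text
(array([548.8, 177.2]), array([148.7,  41.8]), -2.26) 0.03248535445472476 0.03421794294547089
144 (array([ 457. , -369.6]), array([92.3, 22.3]), 9.25)
twist [ 0.0001  0.0056 -1.8059] slide [  3.7162 -13.2135   4.6837] slide now-axes [  0.7913 -13.7038   4.682 ] t 25.05 [0.541  0.1793 0.1998] F [ 0.1919  0.4071 -0.4662] w 0.08566895282753809
```

Emit:
jog_arm(increments=[{"slide": [0.06, -1, 0], "twist": [0, 0, 0], "fingers": -1}, {"slide": [0.06, -1, 0], "twist": [0, 0, 0], "fingers": -1}, {"slide": [0.06, -1, 0], "twist": [0, 0, 0], "fingers": -1}, {"slide": [0.06, -1, 0], "twist": [0, 0, 0], "fingers": -1}, {"slide": [0.06, -1, 0], "twist": [0, 0, 0], "fingers": -1}, {"slide": [0.06, -1, 0], "twist": [0, 0, 0], "fingers": -1}, {"slide": [0.06, -1, 0], "twist": [0, 0, 0], "fingers": -1}, {"slide": [0.06, -1, 0], "twist": [0, 0, 0], "fingers": -1}, {"slide": [0.06, -1, 0], "twist": [0, 0, 0], "fingers": -1}, {"slide": [0.06, -1, 0], "twist": [0, 0, 0], "fingers": -1}, {"slide": [0.06, -1, 0], "twist": [0, 0, 0], "fingers": -1}, {"slide": [0.06, -1, 0], "twist": [0, 0, 0], "fingers": -1}])

```text
t: 26.55
position: [0.4815, -0.2989, 0.1983]
ee_rot: [0.032, 0.999, 0.001, -0.001]
wrist_force: [-0.2, 1.2, 0.2]
grip_width: 0.0852
grip_force: 0.0
```

Emit:
jog_arm(increments=[{"slide": [0.05, -0.9, 0], "twist": [0, 0, 0], "fingers": -1}, {"slide": [0.05, -0.8, 0], "twist": [0, 0, 0], "fingers": -1}, {"slide": [0, 0, 0], "twist": [0, 0, -0.9], "fingers": -1}, {"slide": [0, 0, 0], "twist": [0, 0, -0.9], "fingers": -1}, {"slide": [0, 0, 0], "twist": [0, 0, 0], "fingers": -1}])

```text
t: 27.18
position: [0.4737, -0.3653, 0.1983]
ee_rot: [-0.076, 0.997, 0.001, -0.001]
wrist_force: [-0.1, 0.2, -0.5]
grip_width: 0.0855
grip_force: 0.0
```

Run:
```python
from bench import r
from h import *
wtools(r)
need(r,.4747,-.3662,.0125,8.8)
```

```text
2884 yaw 8.99 handle [ 454.5 -371.2] [88.  20.4] len nan origin by tail [nan nan] by tip [nan nan] zmax 0.02395067411354871
twist [ 0.0126 -0.0084 -0.0253] slide [-0.0213 -0.0259  4.6505] slide now-axes [-0.0261 -0.0329  4.6504] t 27.225 [ 0.4737 -0.3653  0.1985] F [-0.5608  0.0124  0.2618] w 0.08571336575123051
```

Emit:
jog_arm(increments=[{"slide": [-0.02, -0.05, 0.9], "twist": [0, 0, 0], "fingers": -1}, {"slide": [0, 0, 1], "twist": [0, 0, 0], "fingers": -1}, {"slide": [0, 0, 1], "twist": [0, 0, 0], "fingers": -1}, {"slide": [0, 0, 0.8], "twist": [0, 0, 0], "fingers": -1}, {"slide": [0, 0, 0.6], "twist": [0, 0, 0], "fingers": -1}, {"slide": [0, 0, 0.35], "twist": [0, 0, 0], "fingers": -1}, {"slide": [0, 0, 0], "twist": [0, 0, 0], "fingers": -1}])

```text
t: 28.1
position: [0.4749, -0.3671, 0.0127]
ee_rot: [-0.076, 0.997, 0.001, -0.0]
wrist_force: [0.8, 0.3, 0.3]
grip_width: 0.0856
grip_force: 0.0
```

Emit:
jog_arm(increments=[{"slide": [0, 0, 0], "twist": [0, 0, 0], "fingers": 1}, {"slide": [0, 0, 0], "twist": [0, 0, 0], "fingers": 1}, {"slide": [0, 0, 0], "twist": [0, 0, 0], "fingers": 1}, {"slide": [0, 0, 0], "twist": [0, 0, 0], "fingers": 1}, {"slide": [0, 0, 0], "twist": [0, 0, 0], "fingers": 1}, {"slide": [0, 0, 0], "twist": [0, 0, 0], "fingers": 1}, {"slide": [0, 0, -0.3], "twist": [0, 0, 0], "fingers": 1}, {"slide": [0, 0, -0.7], "twist": [0, 0, 0], "fingers": 1}, {"slide": [0, 0, -1], "twist": [0, 0, 0], "fingers": 1}, {"slide": [0, 0, -1], "twist": [0, 0, 0], "fingers": 1}, {"slide": [0, 0, -1], "twist": [0, 0, 0], "fingers": 1}, {"slide": [0, 0, 0], "twist": [0, 0, 0], "fingers": 1}])

```text
t: 29.6
position: [0.4758, -0.3681, 0.1769]
ee_rot: [-0.076, 0.997, -0.003, 0.002]
wrist_force: [0.7, -0.6, -1.3]
grip_width: 0.0202
grip_force: 59.2
```

Run:
```python
from bench import r
from h import *
need(r,.5369,.1077,.0235,-3.65)
```

```text
twist [-0.0427  0.0337  1.8054] slide [-0.7667 11.9693  3.8355] slide now-axes [-3.3085 11.5457  3.7833] t 29.6 [ 0.4758 -0.3681  0.1769] F [ 0.7471 -0.6316 -1.2898] w 0.020193325906151034
```

Emit:
jog_arm(increments=[{"slide": [0, 0, 0], "twist": [0, 0, 0.9], "fingers": 1}, {"slide": [0, 0, 0], "twist": [0, 0, 0.9], "fingers": 1}, {"slide": [-0.06, 0.97, 0], "twist": [0, 0, 0], "fingers": 1}, {"slide": [-0.06, 0.97, 0], "twist": [0, 0, 0], "fingers": 1}, {"slide": [-0.06, 0.97, 0], "twist": [0, 0, 0], "fingers": 1}, {"slide": [-0.06, 0.97, 0], "twist": [0, 0, 0], "fingers": 1}, {"slide": [-0.06, 0.97, 0], "twist": [0, 0, 0], "fingers": 1}, {"slide": [-0.06, 0.97, 0], "twist": [0, 0, 0], "fingers": 1}, {"slide": [-0.06, 0.97, 0], "twist": [0, 0, 0], "fingers": 1}, {"slide": [-0.06, 0.97, 0], "twist": [0, 0, 0], "fingers": 1}, {"slide": [-0.06, 0.97, 0], "twist": [0, 0, 0], "fingers": 1}, {"slide": [-0.06, 0.97, 0], "twist": [0, 0, 0], "fingers": 1}])

```text
t: 31.1
position: [0.523, 0.0197, 0.1725]
ee_rot: [0.032, 0.999, 0.0, -0.001]
wrist_force: [0.8, -0.4, -0.7]
grip_width: 0.0199
grip_force: 59.2
```

Emit:
jog_arm(increments=[{"slide": [-0.06, 0.97, 0], "twist": [0, 0, 0], "fingers": 1}, {"slide": [-0.06, 0.97, 0], "twist": [0, 0, 0], "fingers": 1}, {"slide": [0, 0.3, 0.5], "twist": [0, 0, 0], "fingers": 1}, {"slide": [0, 0, 0.8], "twist": [0, 0, 0], "fingers": 1}, {"slide": [0, 0, 0.7], "twist": [0, 0, 0], "fingers": 1}, {"slide": [0, 0, 0], "twist": [0, 0, 0], "fingers": 1}, {"slide": [0, 0, 0], "twist": [0, 0, 0], "fingers": 1}])

```text
t: 31.98
position: [0.5343, 0.1074, 0.094]
ee_rot: [0.032, 0.999, -0.0, 0.0]
wrist_force: [-0.2, -0.1, -1.4]
grip_width: 0.0201
grip_force: 59.2
```

Run:
```python
from bench import r
from h import *
need(r,.5369,.1077,.0235,-3.65)
```

```text
twist [0.     0.0059 0.0037] slide [-0.0647  0.0129  1.763 ] slide now-axes [-0.0634  0.0129  1.7631] t 31.975 [0.5343 0.1074 0.094 ] F [-0.2258 -0.1059 -1.4428] w 0.020066100095287028
```

Emit:
jog_arm(increments=[{"slide": [-0.06, 0.01, 0.4], "twist": [0, 0, 0], "fingers": 1}, {"slide": [0, 0, 0.5], "twist": [0, 0, 0], "fingers": 1}, {"slide": [0, 0, 0.4], "twist": [0, 0, 0], "fingers": 1}, {"slide": [0, 0, 0.3], "twist": [0, 0, 0], "fingers": 1}, {"slide": [0, 0, 0], "twist": [0, 0, 0], "fingers": 1}, {"slide": [0, 0, 0], "twist": [0, 0, 0], "fingers": 1}])

```text
t: 32.72
position: [0.5368, 0.1076, 0.0298]
ee_rot: [0.032, 1.0, 0.0, 0.001]
wrist_force: [-0.5, -0.0, 0.1]
grip_width: 0.0199
grip_force: 59.2
```

Run:
```python
from bench import r
from h import *
need(r,.5369,.1077,.0235,-3.65)
```

```text
twist [0.0004 0.0085 0.0039] slide [-0.0032  0.0015  0.1574] slide now-axes [-0.003   0.0015  0.1574] t 32.725 [0.5368 0.1076 0.0298] F [-0.4897 -0.0485  0.0645] w 0.019903443133280102
```

Emit:
jog_arm(increments=[{"slide": [0, 0, 0.08], "twist": [0, 0, 0], "fingers": 1}, {"slide": [0, 0, 0.07], "twist": [0, 0, 0], "fingers": 1}, {"slide": [0, 0, 0], "twist": [0, 0, 0], "fingers": 1}, {"slide": [0, 0, 0], "twist": [0, 0, 0], "fingers": 0}, {"slide": [0, 0, 0], "twist": [0, 0, 0], "fingers": 0}, {"slide": [0, 0, 0], "twist": [0, 0, 0], "fingers": 0}, {"slide": [0, 0, -0.4], "twist": [0, 0, 0], "fingers": 0}, {"slide": [0, 0, -1], "twist": [0, 0, 0], "fingers": 0}, {"slide": [0, 0, -1], "twist": [0, 0, 0], "fingers": -1}, {"slide": [0, 0, -1], "twist": [0, 0, 0], "fingers": -1}, {"slide": [0, 0, -1], "twist": [0, 0, 0], "fingers": -1}, {"slide": [0, 0, 0], "twist": [0, 0, 0], "fingers": -1}])

```text
t: 34.22
position: [0.5375, 0.1077, 0.2021]
ee_rot: [0.032, 0.999, 0.0, 0.003]
wrist_force: [-0.0, -0.3, -0.0]
grip_width: 0.0851
grip_force: 0.0
```

Run:
```python
from bench import r
from h import *
p,W=wristworld(r);cv2.imwrite('pics/w6.png',cv2.resize(p[:,:,::-1],(800,600)))
P=comp(W,.44,.66,.08,.14,.025,.05);print(rect(P),P[:,2].mean(),np.percentile(P[:,2],95))
p,d=r.snapshot('top');V=world(d,r.get_calibration('top'));C=comp(V,.56,.7,-.37,-.25,.033,.05);print('can',rect(C),C.mean(0))
need(r,.635,-.313,.12,-3.65)
```

```text
(array([517. , 108.2]), array([91. , 21.6]), -3.19) 0.032758378974369444 0.03427398625243539
can (array([ 636.1, -312.7]), array([54.7, 54.6]), -4.07) [ 0.6352 -0.3127  0.0413]
twist [-0.0004 -0.0051  0.0043] slide [ -3.1373 -10.3377   1.9695] slide now-axes [ -3.1332 -10.3392   1.9681] t 34.325 [0.5361 0.1077 0.1988] F [0.8217 0.2559 0.0191] w 0.08535407574173991
```

View pics/w6.png

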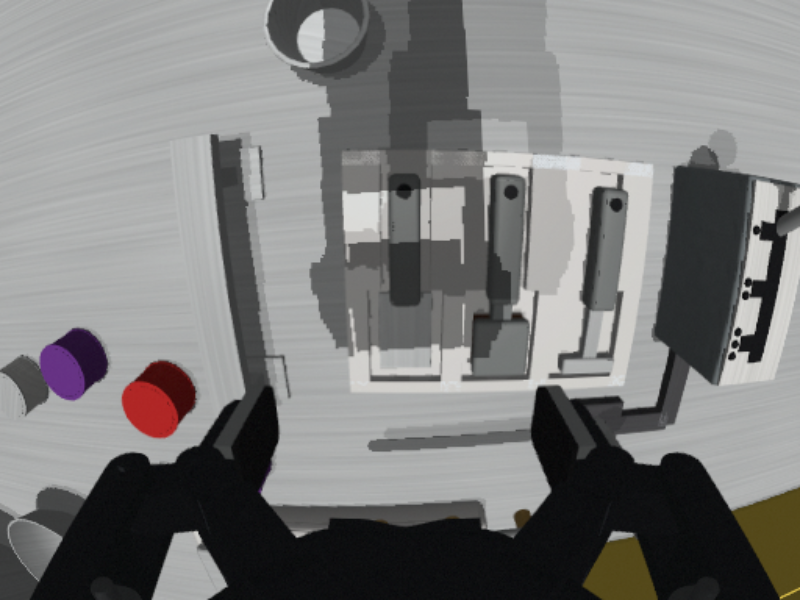

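All three tools lie flat in their own bays, at (405,240), (508,270) and (603,280), heads in the wide end. Next, the can.

Emit:
jog_arm(increments=[{"slide": [-0.29, -0.94, 0], "twist": [0, 0, 0], "fingers": -1}, {"slide": [-0.29, -0.94, 0], "twist": [0, 0, 0], "fingers": -1}, {"slide": [-0.29, -0.94, 0], "twist": [0, 0, 0], "fingers": -1}, {"slide": [-0.29, -0.94, 0], "twist": [0, 0, 0], "fingers": -1}, {"slide": [-0.29, -0.94, 0], "twist": [0, 0, 0], "fingers": -1}, {"slide": [-0.29, -0.94, 0], "twist": [0, 0, 0], "fingers": -1}, {"slide": [-0.29, -0.94, 0], "twist": [0, 0, 0], "fingers": -1}, {"slide": [-0.29, -0.94, 0], "twist": [0, 0, 0], "fingers": -1}, {"slide": [-0.29, -0.94, 0], "twist": [0, 0, 0], "fingers": -1}, {"slide": [-0.29, -0.94, 0], "twist": [0, 0, 0], "fingers": -1}, {"slide": [-0.24, -0.9, 0], "twist": [0, 0, 0], "fingers": -1}, {"slide": [0, 0, 0], "twist": [0, 0, 0], "fingers": -1}])

```text
t: 35.83
position: [0.6351, -0.3137, 0.1962]
ee_rot: [0.033, 0.999, 0.001, -0.002]
wrist_force: [0.8, -0.3, 0.3]
grip_width: 0.0853
grip_force: 0.0
```

Run:
```python
from bench import r
from h import *
p,W=wristworld(r)
try:
    C=comp(W,.58,.69,-.38,-.25,.03,.05);print('can',rect(C),C.mean(0))
except Exception as e: print(e)
need(r,.6355,-.3127,.01,-3.65)
```

```text
can (array([ 634.1, -313.7]), array([57.1, 57. ]), -47.69) [ 0.6336 -0.3136  0.0403]
twist [ 0.0174 -0.0262 -0.0079] slide [-0.0087 -0.0152  4.6692] slide now-axes [-0.0234 -0.0249  4.6691] t 35.875 [ 0.6352 -0.3121  0.1968] F [-0.8465 -0.1243 -0.3837] w 0.08526379202663949
```

Emit:
jog_arm(squeeze=40, increments=[{"slide": [0.02, -0.03, 0.9], "twist": [0, 0, 0], "fingers": -1}, {"slide": [0, 0, 1], "twist": [0, 0, 0], "fingers": -1}, {"slide": [0, 0, 0.9], "twist": [0, 0, 0], "fingers": -1}, {"slide": [0, 0, 0.8], "twist": [0, 0, 0], "fingers": -1}, {"slide": [0, 0, 0.6], "twist": [0, 0, 0], "fingers": -1}, {"slide": [0, 0, 0.4], "twist": [0, 0, 0], "fingers": -1}, {"slide": [0, 0, 0.05], "twist": [0, 0, 0], "fingers": -1}, {"slide": [0, 0, 0], "twist": [0, 0, 0], "fingers": -1}])

```text
t: 36.88
position: [0.6352, -0.3126, 0.0142]
ee_rot: [0.031, 1.0, -0.0, 0.001]
wrist_force: [-0.1, -0.2, 0.7]
grip_width: 0.0852
grip_force: 0.0
```

Emit:
jog_arm(increments=[{"slide": [0, 0, 0], "twist": [0, 0, 0], "fingers": 1}, {"slide": [0, 0, 0], "twist": [0, 0, 0], "fingers": 1}, {"slide": [0, 0, 0], "twist": [0, 0, 0], "fingers": 1}, {"slide": [0, 0, 0], "twist": [0, 0, 0], "fingers": 1}, {"slide": [0, 0, 0], "twist": [0, 0, 0], "fingers": 1}])

```text
t: 37.5
position: [0.6353, -0.3128, 0.0144]
ee_rot: [0.032, 1.0, -0.0, 0.001]
wrist_force: [-0.5, 1.0, 5.4]
grip_width: 0.0551
grip_force: 43.0
```

Run:
```python
from bench import r
from h import *
need(r,.5455,-.027,.0715,-1.3)
```

```text
twist [-0.0081  0.0125 -0.3373] slide [ 2.4055  7.0933 -1.427 ] slide now-axes [ 2.6884  6.9888 -1.4376] t 37.5 [ 0.6353 -0.3128  0.0144] F [-0.4781  0.9957  5.3727] w 0.05507537202340563
```

Emit:
jog_arm(increments=[{"slide": [0, 0, -0.3], "twist": [0, 0, 0], "fingers": 1}, {"slide": [0, 0, -0.8], "twist": [0, 0, 0], "fingers": 1}, {"slide": [0, 0, -1], "twist": [0, 0, 0], "fingers": 1}, {"slide": [0, 0, -1], "twist": [0, 0, -0.34], "fingers": 1}, {"slide": [0.34, 1, 0], "twist": [0, 0, 0], "fingers": 1}, {"slide": [0.34, 1, 0], "twist": [0, 0, 0], "fingers": 1}, {"slide": [0.34, 1, 0], "twist": [0, 0, 0], "fingers": 1}, {"slide": [0.34, 1, 0], "twist": [0, 0, 0], "fingers": 1}, {"slide": [0.34, 1, 0], "twist": [0, 0, 0], "fingers": 1}, {"slide": [0.34, 1, 0], "twist": [0, 0, 0], "fingers": 1}, {"slide": [0.34, 0.95, 0], "twist": [0, 0, 0], "fingers": 1}, {"slide": [0, 0, 0], "twist": [0, 0, 0], "fingers": 1}])

```text
t: 39.0
position: [0.5449, -0.0303, 0.1379]
ee_rot: [0.01, 1.0, 0.0, -0.0]
wrist_force: [0.3, -0.1, -1.7]
grip_width: 0.0548
grip_force: 42.9
```

Run:
```python
from bench import r
from h import *
p,W=wristworld(r)
need(r,.5455,-.027,.0755,-1.3)
P=comp(W,.40,.7,-.07,.03,.052,.066);print('rail',rect(P))
q,d=r.snapshot('top');V=world(d,r.get_calibration('top'));P=comp(V,.40,.69,-.1,.03,.05,.066);print('railtop',rect(P))
```

```text
twist [-0.0023  0.0028  0.0171] slide [0.0083 0.1203 1.5588] slide now-axes [0.0086 0.1208 1.5587] t 39.05 [ 0.5457 -0.0318  0.1379] F [ 0.2402 -1.0181 -1.8784] w 0.05436293318997776
rail (array([485.4, -25.7]), array([110.1,  30.4]), -1.44)
railtop (array([642.1, -29.7]), array([38.9, 26.4]), -0.81)
```

Emit:
jog_arm(increments=[{"slide": [0, 0.11, 0.4], "twist": [0, 0, 0], "fingers": 1}, {"slide": [0, 0, 0.5], "twist": [0, 0, 0], "fingers": 1}, {"slide": [0, 0, 0.35], "twist": [0, 0, 0], "fingers": 1}, {"slide": [0, 0, 0.15], "twist": [0, 0, 0], "fingers": 1}, {"slide": [0, 0, 0], "twist": [0, 0, 0], "fingers": 1}, {"slide": [0, 0, 0], "twist": [0, 0, 0], "fingers": 1}])

```text
t: 39.85
position: [0.5464, -0.0283, 0.0819]
ee_rot: [0.011, 1.0, -0.0, 0.001]
wrist_force: [-0.2, -0.5, -2.0]
grip_width: 0.0547
grip_force: 43.0
```

Run:
```python
from bench import r
from h import *
need(r,.5455,-.0272,.0755,-1.3)
```

```text
twist [-0.0024  0.0094  0.0015] slide [0.0222 0.0276 0.1604] slide now-axes [0.0223 0.0276 0.1604] t 39.85 [ 0.5464 -0.0283  0.0819] F [-0.213  -0.4503 -1.9691] w 0.054656517200659296
```

Emit:
jog_arm(increments=[{"slide": [0, 0.03, 0.1], "twist": [0, 0, 0], "fingers": 1}, {"slide": [0, 0, 0.05], "twist": [0, 0, 0], "fingers": 1}, {"slide": [0, 0, 0], "twist": [0, 0, 0], "fingers": 1}, {"slide": [0, 0, 0], "twist": [0, 0, 0], "fingers": 1}])

```text
t: 40.35
position: [0.5461, -0.0269, 0.0754]
ee_rot: [0.011, 1.0, -0.0, 0.0]
wrist_force: [0.4, 1.0, -2.2]
grip_width: 0.0547
grip_force: 43.0
```

Run:
```python
from bench import r
from h import *
need(r,.5455,-.0272,.0745,-1.3)
```

```text
twist [-0.0002  0.0009  0.0024] slide [ 0.014  -0.0067  0.022 ] slide now-axes [ 0.014  -0.0067  0.022 ] t 40.35 [ 0.5461 -0.0269  0.0754] F [ 0.3848  0.9692 -2.2024] w 0.05468322561811566
```

Emit:
jog_arm(increments=[{"slide": [0, 0, 0.03], "twist": [0, 0, 0], "fingers": 1}, {"slide": [0, 0, 0], "twist": [0, 0, 0], "fingers": 1}, {"slide": [0, 0, 0], "twist": [0, 0, 0], "fingers": -0.35}, {"slide": [0, 0, 0], "twist": [0, 0, 0], "fingers": -0.45}, {"slide": [0, 0, 0], "twist": [0, 0, 0], "fingers": -0.7}, {"slide": [0, 0, 0], "twist": [0, 0, 0], "fingers": -1}, {"slide": [0, 0, 0], "twist": [0, 0, 0], "fingers": -1}, {"slide": [0, 0, 0], "twist": [0, 0, 0], "fingers": -1}, {"slide": [0, 0, -0.4], "twist": [0, 0, 0], "fingers": -1}, {"slide": [0, 0, -1], "twist": [0, 0, 0], "fingers": -1}, {"slide": [0, 0, -1], "twist": [0, 0, 0], "fingers": -1}, {"slide": [0, 0, -1], "twist": [0, 0, 0], "fingers": -1}])

```text
t: 41.85
position: [0.5458, -0.0269, 0.2115]
ee_rot: [0.011, 1.0, 0.0, -0.0]
wrist_force: [-0.5, -0.7, -1.0]
grip_width: 0.0854
grip_force: 0.0
```

Run:
```python
from bench import r
from h import *
p,W=wristworld(r)
C=comp(W,.49,.61,-.08,.03,.085,.12);print('can',rect(C),C.mean(0))
q,d=r.snapshot('top');V=world(d,r.get_calibration('top'));
tools(r)
need(r,.466,.365,.235,-3.65)
```

```text
can (array([545.6, -27.2]), array([57.5, 56.7]), 1.19) [ 0.5442 -0.0271  0.1001]
twist [-0.0077  0.0329  0.3447] slide [ 2.635   9.6541 -0.5794] slide now-axes [ 2.2312  9.7542 -0.598 ] t 42.0 [ 0.5466 -0.0271  0.2118] F [-0.1061  0.3539 -0.5754] w 0.08526091049872125
```

The can stands upright on the rail (top z 0.100, centred). Last, back to the lever.

Emit:
jog_arm(increments=[{"slide": [0, 0, -0.6], "twist": [0, 0, 0.34], "fingers": -1}, {"slide": [0.26, 0.96, 0], "twist": [0, 0, 0], "fingers": -1}, {"slide": [0.26, 0.96, 0], "twist": [0, 0, 0], "fingers": -1}, {"slide": [0.26, 0.96, 0], "twist": [0, 0, 0], "fingers": -1}, {"slide": [0.26, 0.96, 0], "twist": [0, 0, 0], "fingers": -1}, {"slide": [0.26, 0.96, 0], "twist": [0, 0, 0], "fingers": -1}, {"slide": [0.26, 0.96, 0], "twist": [0, 0, 0], "fingers": -1}, {"slide": [0.26, 0.96, 0], "twist": [0, 0, 0], "fingers": -1}, {"slide": [0.26, 0.96, 0], "twist": [0, 0, 0], "fingers": -1}, {"slide": [0.26, 0.96, 0], "twist": [0, 0, 0], "fingers": -1}, {"slide": [0.26, 0.96, 0], "twist": [0, 0, 0], "fingers": -1}, {"slide": [0, 0, 0], "twist": [0, 0, 0], "fingers": -1}])

```text
t: 43.5
position: [0.4652, 0.3647, 0.2323]
ee_rot: [0.03, 1.0, -0.001, -0.001]
wrist_force: [-0.1, -0.8, 0.5]
grip_width: 0.085
grip_force: 0.0
```

Run:
```python
from bench import r
from h import *
q,d=r.snapshot('scene');V=world(d,r.get_calibration('scene'));
try:
    K=comp(V,.42,.53,.3,.42,.14,.198);print(len(K),K.mean(0),rect(K))
except Exception as e: print(e)
need(r,.465,.365,.16,-3.65)
```

```text
69 [0.462  0.3571 0.1729] (array([462.3, 358.3]), array([37.7, 27.7]), 23.85)
twist [-0.0126 -0.0189  0.0198] slide [0.0218 0.0395 1.8117] slide now-axes [0.0176 0.0423 1.8117] t 43.55 [0.4658 0.3634 0.2325] F [ 1.0791 -1.1845  0.4444] w 0.08542588752378613
```

Emit:
jog_arm(squeeze=25, increments=[{"slide": [0.02, 0.04, 0.5], "twist": [0, 0, 0], "fingers": -1}, {"slide": [0, 0, 0.5], "twist": [0, 0, 0], "fingers": -1}, {"slide": [0, 0, 0.5], "twist": [0, 0, 0], "fingers": -1}, {"slide": [0, 0, 0.3], "twist": [0, 0, 0], "fingers": -1}, {"slide": [0, 0, 0], "twist": [0, 0, 0], "fingers": -1}, {"slide": [0, 0, 0], "twist": [0, 0, 0], "fingers": 1}, {"slide": [0, 0, 0], "twist": [0, 0, 0], "fingers": 1}, {"slide": [0, 0, 0], "twist": [0, 0, 0], "fingers": 1}, {"slide": [0, 0, 0], "twist": [0, 0, 0], "fingers": 1}, {"slide": [0, 0, 0], "twist": [0, 0, 0], "fingers": 1}, {"slide": [0, 0, 0], "twist": [0, 0, 0], "fingers": 1}])

```text
t: 44.92
position: [0.4657, 0.365, 0.1627]
ee_rot: [0.031, 1.0, 0.001, 0.0]
wrist_force: [-2.7, 4.6, 5.6]
grip_width: 0.032
grip_force: 24.8
```

Emit:
jog_arm(increments=[{"slide": [-0.38, 0, -0.18], "twist": [0, 0, 0], "fingers": 1}, {"slide": [-0.4, 0, -0.15], "twist": [0, 0, 0], "fingers": 1}, {"slide": [-0.41, 0, -0.1], "twist": [0, 0, 0], "fingers": 1}, {"slide": [-0.42, 0, -0.06], "twist": [0, 0, 0], "fingers": 1}, {"slide": [-0.43, 0, -0.02], "twist": [0, 0, 0], "fingers": 1}, {"slide": [0, 0, 0], "twist": [0, 0, 0], "fingers": 1}, {"slide": [0, 0, 0], "twist": [0, 0, 0], "fingers": 1}])

```text
t: 45.8
position: [0.5474, 0.3589, 0.1821]
ee_rot: [0.032, 0.999, -0.0, -0.0]
wrist_force: [2.4, 0.5, -0.8]
grip_width: 0.0001
grip_force: 1.4
```

The grip slipped off the knob, so I look at where the lever is.

Run:
```python
from bench import r
from h import *
q,d=r.snapshot('scene');V=world(d,r.get_calibration('scene'))
cv2.imwrite('pics/s2.png',np.clip(cv2.resize(q[100:230,220:400,::-1],(800,578),interpolation=cv2.INTER_CUBIC)*1.5,0,255).astype(np.uint8))
print(r.sense()['wrist_force'])
```

```text
[ 2.1501 -0.4818 -0.5949]
```

View pics/s2.png

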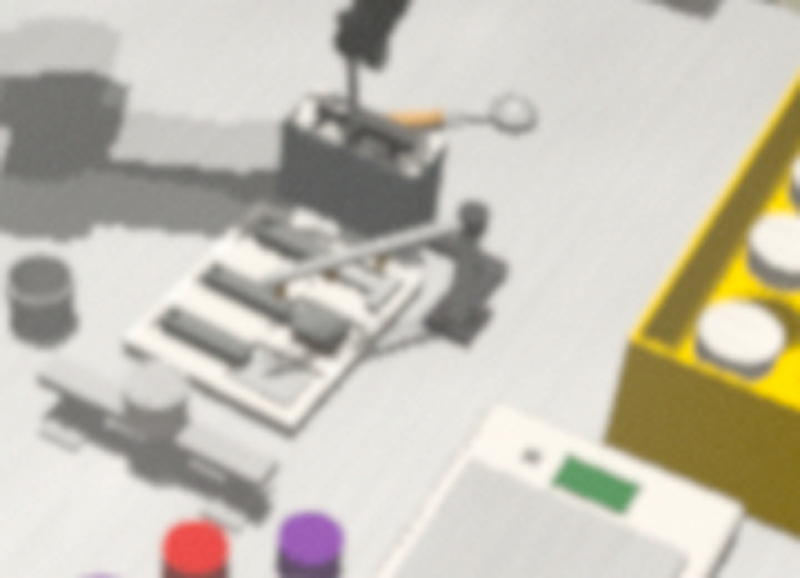

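```bash
cat >> h.py <<'E'
def lever(r):
    for n in('scene','top'):
        q,d=r.snapshot(n);V=world(d,r.get_calibration(n))
        P=comp(V,.46,.72,.07,.3,.118,.15)
        c,s,_=rect(P);ax=cv2.fitLine(P[:,:2].astype(np.float32),cv2.DIST_HUBER,0,.001,.001).ravel()[:2]
        ang=np.degrees(np.arctan2(ax[1],ax[0]))%180
        a=np.radians(ang+3.65-45);print(n,len(P),c,s,'armdir',ang,'lever',-a/1.57)
        try:
            K=comp(V,.42,.68,.31,.40,.15,.215);print(' knob?',len(K),K.mean(0),rect(K))
        except Exception as e: print(e)
E
python3 - <<'E'
from bench import r
from h import *
lever(r)
E
```

```text
scene 229 [638.1 189.8] [220.8  35.2] armdir 53.642204 lever -0.13664934
 knob? 83 [0.5327 0.3498 0.1934] (array([532. , 348.8]), array([55.7, 27.4]), 9.54)
top 265 [645.7 190.8] [221.   27.9] armdir 54.39107 lever -0.1449743
 knob? 13 [0.5096 0.3671 0.2098] (array([509.1, 367.4]), array([14.1, 13.8]), 16.07)
```

The lever is at −0.14, with the shut fingers stopping the knob from sprung travel to the middle. I ease the fingers away in +x so that it settles.

Emit:
jog_arm(increments=[{"slide": [-0.1, 0, 0], "twist": [0, 0, 0], "fingers": 1}, {"slide": [-0.1, 0, 0], "twist": [0, 0, 0], "fingers": 1}, {"slide": [-0.1, 0, 0], "twist": [0, 0, 0], "fingers": 1}, {"slide": [-0.1, 0, 0], "twist": [0, 0, 0], "fingers": 1}, {"slide": [-0.1, 0, 0], "twist": [0, 0, 0], "fingers": 1}, {"slide": [-0.1, 0, 0], "twist": [0, 0, 0], "fingers": 1}, {"slide": [-0.15, 0, 0], "twist": [0, 0, 0], "fingers": 1}, {"slide": [-0.2, 0, 0], "twist": [0, 0, 0], "fingers": 1}, {"slide": [0, 0, 0], "twist": [0, 0, 0], "fingers": 1}])

```text
t: 47.08
position: [0.5857, 0.3568, 0.1822]
ee_rot: [0.032, 0.999, -0.0, -0.0]
wrist_force: [-0.2, -0.2, -0.2]
grip_width: -0.0001
grip_force: 0.0
```

Run:
```python
from bench import r
from h import *
lever(r)
need(r,.6,.36,.26,-3.65)
```

```text
scene 233 [629.3 199.5] [217.6  34.4] armdir 41.42802 lever -0.00086735084
 knob? 56 [0.5423 0.3509 0.1904] (array([541.5, 354.3]), array([31.3, 25.9]), -64.55)
top 264 [628.5 205. ] [221.4  27.6] armdir 41.597183 lever -0.0027478903
 knob? 12 [0.5316 0.3592 0.2098] (array([531.2, 360.6]), array([21.1,  5.8]), -77.03)
twist [-0.0006 -0.0021  0.0039] slide [-0.3657  0.0999 -1.9403] slide now-axes [-0.3652  0.0996 -1.9404] t 47.175 [0.5851 0.3569 0.1824] F [ 0.1063 -0.1079 -0.4071] w 0.0001696022990777199
```

Emit:
jog_arm(increments=[{"slide": [-0.2, 0, -0.5], "twist": [0, 0, 0], "fingers": 1}, {"slide": [0, 0, -1], "twist": [0, 0, 0], "fingers": 1}, {"slide": [0, 0, -1], "twist": [0, 0, 0], "fingers": 1}, {"slide": [0, 0, -1], "twist": [0, 0, 0], "fingers": 1}, {"slide": [1, 0.3, 0], "twist": [0, 0, 0], "fingers": 1}, {"slide": [1, 0.3, 0], "twist": [0, 0, 0], "fingers": 1}, {"slide": [1, 0.3, 0], "twist": [0, 0, 0], "fingers": 1}, {"slide": [1, 0.3, 0], "twist": [0, 0, 0], "fingers": 1}, {"slide": [1, 0.3, 0], "twist": [0, 0, 0], "fingers": 1}, {"slide": [0, 0, 0], "twist": [0, 0, 0], "fingers": 1}, {"slide": [0, 0, 0], "twist": [0, 0, 0], "fingers": 1}])

```text
t: 48.55
position: [0.3976, 0.4288, 0.3226]
ee_rot: [0.032, 1.0, -0.0, 0.0]
wrist_force: [0.2, 0.2, 1.1]
grip_width: -0.0
grip_force: 0.0
```

Run:
```python
from bench import r
from h import *
lever(r)
q,d=r.snapshot('top')
k=384/600;crop=q[int(190*k):int(400*k),int(130*k):int(640*k)]
cv2.imwrite('pics/topf.png',np.clip(cv2.resize(crop[:,:,::-1],(800,int(800*crop.shape[0]/crop.shape[1])),interpolation=cv2.INTER_CUBIC).astype(float)*1.7,0,255).astype(np.uint8))
V=world(d,r.get_calibration('top'));C=comp(V,.49,.61,-.08,.03,.085,.12);print('can',rect(C),C.mean(0))
for y in(.108,.179,.251):
    P=comp(V,.45,.56,y-.025,y+.025,.026,.05);print('handle',rect(P),P[:,2].mean())
```

```text
scene 231 [630.6 199.7] [221.3  36. ] armdir 41.55284 lever -0.0022549508
 knob? 65 [0.5443 0.3516 0.1958] (array([542.8, 356.2]), array([38.1, 30.8]), -76.7)
top 262 [627.3 205.6] [220.6  27.8] armdir 41.754128 lever -0.0044926
 knob? 42 [0.5417 0.3555 0.2081] (array([541.7, 357.1]), array([31.6, 26.9]), -31.58)
can (array([545.7, -26.4]), array([51.6, 51.3]), -1.17) [ 0.5461 -0.0264  0.1012]
handle (array([515. , 108.6]), array([87.1, 20.1]), -0.65) 0.03463112215663536
handle (array([518.1, 180.4]), array([84.4, 22.5]), -2.48) 0.034247510782067135
handle (array([523.1, 262.6]), array([69.6, 26.7]), -5.23) 0.03378951037601508
```

View pics/topf.png

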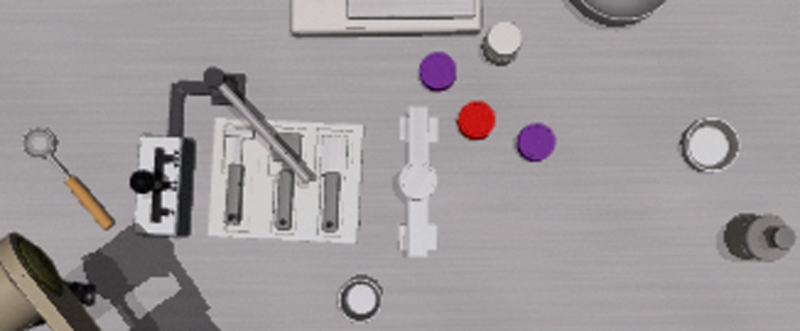

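The final view shows the lever in the middle notch with the arm slantwise over the tray. The three tools are in their bays at (234,195), (286,200) and (330,200), the can is on the rail at (417,182), and the bystanders are untouched.

```bash
python3 -c "
from bench import r
print(r.job_done())"
```

```text
the job is handed in; nothing more can be done
None
```

The job is handed in: spatula, brush and scraper are each flat in their own bay, the one sealed can on the table stands on the rail, and the lever rests in the two-pip notch. The knob slipped out of the gripper on the last throw and the lever settled into the middle notch by itself, measured at about 0 rad.

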